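# Fetch the hot baati rolls from under the warming rack into the casserole

## Robot

A 6-joint arm with a two-finger parallel gripper is mounted at the origin on the work surface. World frame = base frame: x ahead of the robot, y to its left, z up, the work surface at z = 0. Lengths are in m, angles in rad, forces in N, time in s.
With the tool pointing down it reaches from about 0.4 to 0.925 m from the base axis. Payload 12.5 kg.
Tool frame: the origin (TCP) lies midway between the tips of the shut fingers; the grasp point (between the pads) lies behind it (env.grip_depth is the x of the grasp point in the tool frame, in m); x points along the fingers, y is the direction in which the jaws open and shut, and the axes are right-handed (so a half turn about x gives the same grasp; the last joint's range is limited). The gripper opens to 95 mm and grips with 3 to 60 N. Pads are 20 mm wide; open, the fingers measure 119 mm over their backs; the gripper's body (75 mm by 180 mm) begins 59 mm behind the grasp point.
Start: joints at [1.135, 0.491, 1.559, -0, 1.092, -0.106], TCP at [0.202, 0.591, 0.215] pointing down, gripper open.
Joint ranges: [-3.1, 3.1], [-0.84, 2.19], [0.05, 2.79], [-1.13, 4.28], [0.06, 2.93], [-2.69, 2.69]. Speed limits (rad/s): [2.22, 2.22, 2.79, 3.14, 3.14, 3.14].

## Interface

Orientations are given as a rotation vector (axis times angle).
In Python, from rig import env gives the robot as it stands.
- The arm moves only by the tool step_arm, never from a script. Its argument "series" is a list of rows, each a list of 2 entries, a list of its own where there are three numbers: the shift along the tool's x, y, z in units of 25 mm (1.0 is 25 mm), then the turn about the tool's x in units of 6 degrees (1.0 is 6 degrees). A call has 1 to 8 rows; each row is the pose to reach, as a shift and turn from the pose commanded when the call began, along the tool's axes at that moment; what a row does not reach only later rows make up. A row lasts 1/12 s, in which the tool goes at most 41.7 mm and 7.16 degrees, less where a joint would pass 70% of its speed; a pose out of reach is approached as far as the arm can. A call with a gripper value outside its range is refused whole. "fingers" is the opening, from 0 (shut) to 1 (fully open), set as the call begins (left out, the last holds). The fingers move at their own pace and stop on an object; "newtons" is the grip in N (left out, the last holds). Time passes only in rows, so rows that repeat a pose let the fingers close. It gives the time, the measured TCP pose, the force and the opening at its end, in the units of the state.
- env.get_obs(): the state, without advancing time (a new reading comes with each control period).
- env.grab_frame(name): name is "scene" or "side" or "wrist"; returns a dict with "color" (384x512x3 uint8, red, green, blue), "intrinsics" (3x3 intrinsics, pixels), "eye" and "attitude" of the camera in the world. Camera axes: x right, y down, z forward; pixel columns grow to the right and rows downward; lengths in m; the calibration is good to about 2 mm. The wrist camera is an equidistant fisheye: a pixel r from the principal point sees the ray r / f radians off the axis. A picture is of the moment at which its call begins. There is no depth.
- env.hand_in(): hands the job in, once; it reports no verdict.
The state is a dict: "t": time; "joints": joint angles; "joint_velocities": joint speeds; "effort": joint torques, N m; "eef_pos": TCP position; "tool_rot": TCP orientation; "force": force on the tool from outside, world axes, zero at the start; "moment": the same for the moment, N m; "finger_gap": finger opening in m.
Only numpy, scipy, OpenCV 4.12 (cv2) and the standard library are available. Lean on these libraries where they do the work, as an engineer would, in place of code of your own. Each camera call takes 0.05 s, during which the arm holds its last target. There are 200 camera calls.

## Task

Swing the casserole's lid up until it rests open on its stop. Then take the reacher and, squeezing its trigger to clamp them in its jaws, fetch all the hot baati rolls out of the low space under the warming rack and put them in the casserole; never touch a roll with the robot's own fingers. Finally stand the reacher lengthwise on its dark mat again and lower the lid shut without letting it slam, leaving the other things on the ledge where they are.

Things in the scene. Friction and masses are not known exactly. Their poses are not given: they have to be found in the camera images.
- casserole_in (a point): centre of the inner floor of the round steel casserole, fixed on the ledge: 200 mm across, 78 mm high, wall 5 mm, floor 10 mm above the ledge, inner radius 94 mm. Axes: z up, +x from its front (loop handle of the lid) to the lid hinge at its back; two black side lugs reach 113 mm from the centre along +y and -y, 58 mm high
- lid (a joint): angle of the casserole's hinged steel lid: 0 shut, 1.75 fully open, resting on its stop a little past upright. Light hinge: below about 1.45 it falls shut when let go, past upright it falls on to the stop and stays. 220 g
- lid_hinge (a point): middle of the lid's hinge axis at the back of the casserole's rim; the axis is horizontal, along y of casserole_in
- lid_bar (a point): middle of the round bar (10 mm thick, 62 mm free between its legs, parallel to the hinge) of the black loop handle at the lid's front edge, to be pinched from above. Lid shut: 228 mm in front of the hinge axis and 38 mm above it, 24 mm beyond and 32 mm above the lid's edge; it swings round the hinge with the lid
- rack: warming rack, fixed: a shelf of steel rods on four 12 mm legs in its corners, 190 mm deep (x), 380 mm wide (y); 95 mm clear below, top 106 mm above the ledge. Origin: centre, on the ledge. Its open mouth is the long side at x = -95 mm, facing -x of this frame; a low rail (16 to 24 mm above the ledge) closes the back at x = +89 mm
- mat: thin dark rest mat for the reacher, 320 mm (x) by 130 mm (y), 3 mm thick, fixed. Origin: centre of its underside
- reacher_grip (a point): centre of the reacher's handle, 118 mm above its sole: a black upright palm post behind and a red trigger blade in front, 26 mm wide in y, reaching from 88 to 148 mm above the sole; 56 mm over all along x with the trigger free (faces at x = -28 and +28 mm). Grip both from above, closing along x; squeezing pulls the trigger to the post and shuts the jaws. Axes: z up, x towards the jaws
- reacher_jaw (a point): point midway between the reacher's jaws where a roll is clamped: 210 mm ahead (+x) of reacher_grip, 25 mm above the sole. The jaws swing sideways; each has an upright V-shaped rubber pad 6 to 52 mm above the sole, ending 230 mm ahead of reacher_grip; 75 mm between the pads when free (91 mm over their outsides), 30 mm fully squeezed, 48 mm on a roll
- reacher: the reacher, a hand-held pick-up tool, 380 g: weighted foot (92 mm long, 56 mm wide, 8 mm thick, from 36 mm behind to 56 mm ahead of the handle centre), shaft 16 mm thick running forward 58 mm above the sole (its axis) to a red jaw head (52 mm wide, 120 to 155 mm ahead of the handle centre). Ahead of the trigger nothing is higher than 72 mm above the sole. Origin: centre of the sole, below reacher_grip
- trigger (a joint): pull of the reacher's trigger, m: 0 free (jaws open), 0.012 jaws closed on a roll (handle 44 mm over all), 0.018 fully pulled, jaws empty (38 mm). Its spring pushes back with 8 N at 0, 12 N at 0.012, 13.5 N at 0.018; a grip of 25 N clamps a roll well. A grip below 8 N, or fingers held at 54 mm, carries the tool with its jaws open
- jaw_l: the reacher's left (+y) jaw; origin at the foot of its pivot axis
- jaw_r: the reacher's right (-y) jaw; origin at the foot of its pivot axis
- roll1_c (a point): centre of a hard-baked baati roll: brown flat-bottomed bun, 48 mm across, 38 mm high, upright sides, about 55 g; this point is 19 mm above its base. Two or three rolls are present
- roll2_c (a point): centre of a hard-baked baati roll, like the first
- roll3_c (a point): centre of a hard-baked baati roll, like the first
- tumbler1: clear glass tumbler, 105 mm tall, 66 mm across; to be left alone. Origin: centre of its underside
- tumbler2: second glass tumbler, the same; to be left alone. Origin: centre of its underside
- spice_tin: green plastic spice tin, 91 mm tall, 52 mm across, with a white flip cap and a red press button; to be left alone. Origin: centre of its underside
- katori: small steel bowl, 34 mm tall, 76 mm across; to be left alone. Origin: centre of its underside
- chakla: round wooden rolling board, 230 mm across and 34 mm high, with a rolling pin lying on it (72 mm to its top); to be left alone. Origin: centre of its underside
- ghee_jar: amber glass jar with a brass cap, 120 mm tall, 84 mm across; to be left alone. Origin: centre of its underside
- thalis: stack of four steel plates, 200 mm across, 47 mm high; to be left alone. Origin: centre of its underside
Not all that is in view belongs to the job. What is shaped like the part that bears roll1_c but blue is not meant. Leave any blue look-alike of the part that bears roll2_c alone.

How it is judged:
By the outcome, as a careful person would: the job done as asked, in the order asked, and still so for the second after the job is handed in, with the robot touching nothing.
Of roll1, roll2, roll3 only 2 to 3 are there at a start; the rules pass over those that are not, and their reading is None.
At some moment in a run one of roll1, roll2, roll3 may be knocked a few centimetres aside while the robot is not near it.
It also fails if it takes over 210 s, if anything falls off the work surface, if the arm or the gripper's body presses on something with over 40 N, if the wrist force passes 120 N, or if a joint passes its speed limit or range.

## Working session

There is one attempt and no reset: what is moved stays moved. The work goes in short steps, Python scripts to look and compute and a tool call to move; the robot and the scene stay as the last step left them, time stands still between calls to the robot, and variables do not carry over. Pictures are saved under pics/ and viewed, about 12 in all and at most 16, crops included, and the job is handed in when it is done.

Besides the shell and the picture viewer there is one more tool, called after "Request:" as name(argument=value, ...) on one line, values as JSON. step_arm: Moves the arm, as the interface text tells. Its arguments: {"type":"object","properties":{"series":{"type":"array"},"fingers":{"type":"number"},"newtons":{"type":"number"}},"required":["series"]}

```bash
ls; mkdir -p pics; cat > h.py <<'E'
import numpy as np, cv2
from scipy.spatial.transform import Rotation as R
from rig import env
def snap(name,fn):
    f=env.grab_frame(name); cv2.imwrite('pics/'+fn,f['color'][:,:,::-1]); np.savez('pics/'+fn+'.npz',**{k:np.array(v) for k,v in f.items()}); return f
def load(fn): return dict(np.load('pics/'+fn+'.npz'))
def att(f):
    a=np.array(f['attitude']); return a if a.shape==(3,3) else R.from_rotvec(a).as_matrix()
def ray(f,u,v,fish=False):
    K=f['intrinsics']; x=(u-K[0,2])/K[0,0]; y=(v-K[1,2])/K[1,1]
    if fish:
        r=np.hypot(x,y)+1e-12; d=np.array([x/r*np.sin(r),y/r*np.sin(r),np.cos(r)])
    else: d=np.array([x,y,1.])
    return np.array(f['eye']),att(f)@d
def onz(f,u,v,z,fish=False):
    e,d=ray(f,u,v,fish); return e+d*(z-e[2])/d[2]
def proj(f,p,fish=False):
    q=att(f).T@(np.array(p)-f['eye']); K=f['intrinsics']
    if fish:
        h=np.hypot(q[0],q[1]); t=np.arctan2(h,q[2]); x,y=q[0]/h*t,q[1]/h*t
    else: x,y=q[0]/q[2],q[1]/q[2]
    return np.array([K[0,0]*x+K[0,2],K[1,1]*y+K[1,2]])
E
python3 - <<'E'
from h import *
for n in ['scene','side','wrist']:
    f=snap(n,n+'0.png'); print(n,f['intrinsics'],f['eye'],np.array(f['attitude']).shape, np.round(f['attitude'],3))
s=env.get_obs(); print(s, env.grip_depth)
a=cv2.imread('pics/scene0.png');b=cv2.imread('pics/side0.png')
for n in ['scene','side','wrist']:
    cv2.imwrite(f'pics/{n}0b.png',cv2.resize(cv2.imread(f'pics/{n}0.png'),(800,600),interpolation=cv2.INTER_CUBIC))
E
```

```text
pics
scene [[393.49504442   0.         256.6735308 ]
 [  0.         393.49504442 195.25269022]
 [  0.           0.           1.        ]] [1.42726745 0.12836483 0.93440075] (3,) [-1.66  -1.847  0.8  ]
side [[453.65686118   0.         259.39143506]
 [  0.         453.65686118 187.6636709 ]
 [  0.           0.           1.        ]] [-0.41456081 -0.91616794  1.12327652] (3,) [-2.082  0.898 -0.406]
wrist [[297.31863964   0.         257.13576115]
 [  0.         297.31863964 187.73134944]
 [  0.           0.           1.        ]] [0.13220952 0.61733866 0.38390448] (3,) [2.371 1.695 0.226]
{'t': 0.15, 'joints': array([ 1.13543574e+00,  4.91411095e-01,  1.55930042e+00,  3.63186672e-05,
        1.09170214e+00, -1.05643296e-01]), 'joint_velocities': array([-0.00010494, -0.00269863, -0.00116853, -0.00017141,  0.00122014,
       -0.0022847 ]), 'effort': array([ 2.28889083e-03, -6.12898350e+01, -2.58279240e+01,  6.92935777e-02,
        4.72835242e-02, -1.00760005e-04]), 'eef_pos': array([0.20228246, 0.59117814, 0.21420531]), 'tool_rot': array([ 0.25815234,  1.55551427, -0.25938618]), 'force': array([ 0.37175635, -0.12500345,  0.56494142]), 'moment': array([-0.02361352,  0.00729512,  0.02461384]), 'finger_gap': 0.09541751534519993} -0.0188
```

View pics/scene0b.png

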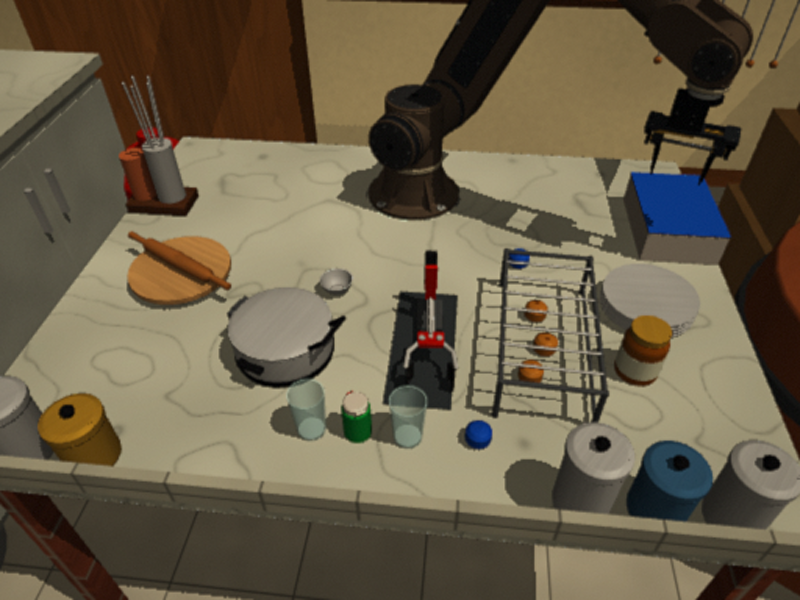

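View pics/side0b.png

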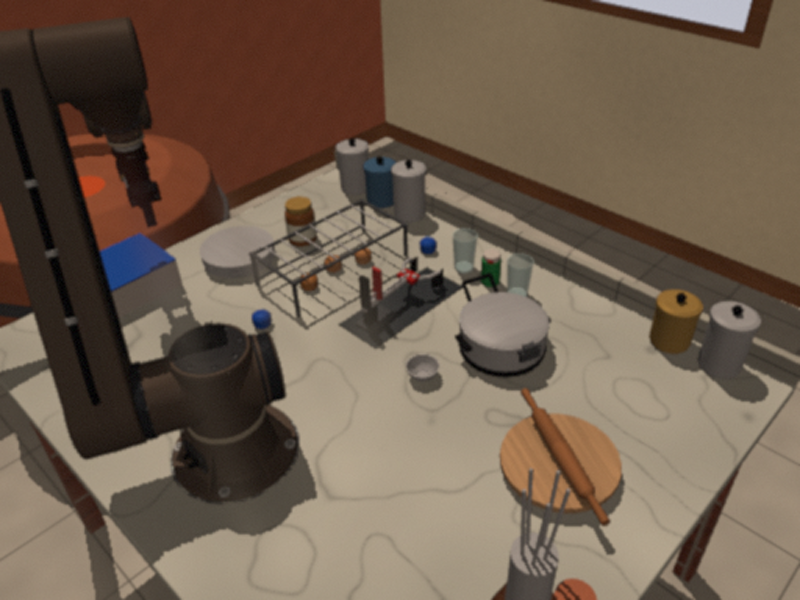

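```bash
python3 - <<'E'
from h import *
def crop(fn,x,y,w,h):
    a=cv2.imread('pics/'+fn)[y:y+h,x:x+w]; return cv2.resize(a,(400,300),interpolation=cv2.INTER_CUBIC)
A=np.vstack([np.hstack([crop('scene0.png',135,175,100,75),crop('side0.png',275,165,100,75)]),
 np.hstack([crop('scene0.png',235,150,160,120),crop('side0.png',150,120,160,120)])])
A=cv2.convertScaleAbs(A,alpha=1.4); cv2.imwrite('pics/m1.png',A)
# colour blobs
for n in ['scene0.png','side0.png']:
    f=load(n); hsv=cv2.cvtColor(f['color'],cv2.COLOR_RGB2HSV)
    for nm,lo,hi in [('brown',(5,120,70),(16,255,255)),('blue',(112,150,60),(125,255,255)),('red',(0,150,90),(4,255,255)),('red2',(174,150,90),(180,255,255)),('green',(50,100,40),(80,255,255))]:
        m=cv2.inRange(hsv,lo,hi); k,_,st,c=cv2.connectedComponentsWithStats(m)
        for i in range(1,k):
            if st[i,4]>12 and 110<c[i,1]<310: print(n,nm,st[i],np.round(c[i],1),np.round(onz(f,*c[i],0.025)[:2],3))
E
```

```text
scene0.png brown [498 138  14  65 598] [505.8 169.7] [0.244 0.898]
scene0.png brown [  82  148   66   37 1071] [123.4 163.7] [ 0.353 -0.486]
scene0.png brown [  82  161   54   34 1083] [104.1 180.5] [ 0.452 -0.521]
scene0.png brown [337 192  14   7  75] [343.2 195.2] [0.44 0.31]
scene0.png brown [339 200  11   6  44] [344.3 202.2] [0.474 0.312]
scene0.png brown [342 213  15  10 112] [349.4 217.2] [0.541 0.324]
scene0.png brown [407 218  22  15 128] [419.1 224.8] [0.551 0.538]
scene0.png brown [348 224   7   4  25] [350.7 225.4] [0.576 0.326]
scene0.png brown [335 230  12   4  32] [340.6 231.5] [0.605 0.294]
scene0.png brown [333 235  15  10 110] [340.6 238.9] [0.635 0.292]
scene0.png red [ 79 113   4   9  23] [ 80.5 117.9] [ 0.071 -0.778]
scene0.png red [272 170   8  10  28] [276.5 172.1] [0.343 0.079]
scene0.png red [267 212  17  10 118] [275.4 216.6] [0.563 0.091]
scene0.png green [219 258  19  25 317] [228.5 272.4] [ 0.79  -0.024]
side0.png brown [147 128   5   5  20] [148.6 129.9] [0.541 0.774]
side0.png brown [  0 130  19  65 629] [  5.8 170.7] [-0.061  0.949]
side0.png brown [183 135  13   6  51] [188.2 137.9] [0.622 0.576]
side0.png brown [227 159  10  10  79] [232.  163.5] [0.616 0.277]
side0.png brown [208 164   6   5  20] [210.2 166.2] [0.541 0.331]
side0.png brown [210 168   8   6  30] [214.1 170.8] [0.531 0.294]
side0.png brown [193 176  10  10  72] [197.8 180.9] [0.44 0.29]
side0.png brown [  0 203   8   6  27] [  2.9 205.2] [-0.163  0.727]
side0.png brown [ 320  249   77   87 3593] [359.  294.5] [ 0.403 -0.506]
side0.png blue [ 85 151  11  22  94] [ 90.7 159.7] [0.225 0.753]
side0.png blue [103 161   5   6  15] [105.3 163.7] [0.252 0.679]
side0.png red [260 172   6   9  27] [262.1 176.1] [0.637 0.121]
side0.png green [308 166  12  17  96] [314.4 172.6] [ 0.798 -0.021]
side0.png green [308 178   7   5  22] [311.  180.1] [ 0.749 -0.042]
```

View pics/m1.png

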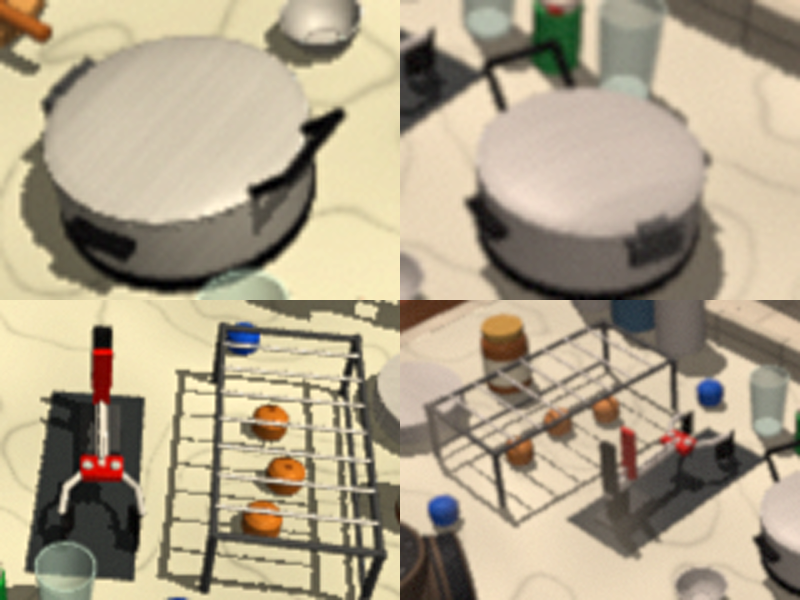

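```bash
cat >> h.py <<'E'
def tri(f,p,g,q):
    a,d=ray(f,*p); b,e=ray(g,*q); d/=np.linalg.norm(d); e/=np.linalg.norm(e)
    s=np.linalg.lstsq(np.c_[d,-e],b-a,rcond=None)[0]; P=a+s[0]*d; Q=b+s[1]*e
    return (P+Q)/2,np.linalg.norm(P-Q)
E
python3 - <<'E'
from h import *
np.set_printoptions(precision=3,suppress=True)
S=load('scene0.png');D=load('side0.png')
c1=lambda x,y:(135+x/4,175+y/4); c2=lambda x,y:(275+(x-400)/4,165+y/4)
c3=lambda x,y:(235+x/2.5,150+(y-300)/2.5); c4=lambda x,y:(150+(x-400)/2.5,120+(y-300)/2.5)
print('bar',tri(S,c1(338,115),D,c2(553,45)),tri(S,c1(338,115),D,c2(490,65)),tri(S,c1(256,190),D,c2(490,65)),tri(S,c1(256,190),D,c2(553,45)))
print('mat',[onz(S,*c3(*p),.003)[:2] for p in [(57,395),(145,398),(133,580),(27,570)]])
print('mat side',[onz(D,*c4(*p),.003)[:2] for p in [(568,518),(708,430),(765,460),(630,555)]])
for p,q in [((222,328),(428,405)),((358,340),(605,325)),((222,328),(497,455)),((383,552),(605,325)),((207,540),(675,360)),((358,340),(428,405))]:
    print('rack',tri(S,c3(*p),D,c4(*q)),onz(S,*c3(*p),.106)[:2],onz(D,*c4(*q),.106)[:2])
for f,n in((S,'scene'),(D,'side')):
    # lid ellipse from bright contour
    pass
print('lid scene pts z.08',[onz(S,*c1(*p),.08)[:2] for p in [(45,140),(130,222),(200,38),(310,120)]])
print('lid side',[onz(D,*c2(*p),.08)[:2] for p in [(477,160),(705,160),(590,92),(590,235)]])
print('lugs scene',onz(S,*c1(105,238),.053),onz(S,*c1(68,85),.055),'side',onz(D,*c2(655,240),.05),onz(D,*c2(485,215),.05))
print('jawhead',onz(S,*c3(100,464),.066),onz(D,*c4(680,440),.066))
print('trig',tri(S,c3(102,352),D,c4(628,430)),'post',tri(S,c3(101,328),D,c4(608,443)))
print('blues',onz(S,*c3(242,338),.019),onz(D,*c4(443,511),.019),onz(S,478/1.5625,434/1.5625,.019),onz(D,*c4(710,392),.019))
E
```

```text
bar (array([ 0.651, -0.092,  0.135]), np.float64(0.05520770885231741)) (array([ 0.615, -0.077,  0.114]), np.float64(0.007301468548895888)) (array([ 0.65 , -0.098,  0.092]), np.float64(0.070332473096275)) (array([ 0.685, -0.112,  0.111]), np.float64(0.01936129456840563))
mat [array([0.41 , 0.018]), array([0.404, 0.141]), array([0.72, 0.14]), array([0.719, 0.015])]
mat side [array([0.4  , 0.131]), array([0.71 , 0.127]), array([0.712, 0.003]), array([0.406, 0.002])]
rack (array([0.334, 0.28 , 0.135]), np.float64(0.11923820384092927)) [0.366 0.237] [0.359 0.405]
rack (array([0.601, 0.312, 0.231]), np.float64(0.1280003891479535)) [0.373 0.416] [0.715 0.374]
rack (array([0.357, 0.236, 0.097]), np.float64(0.006191663520260415)) [0.366 0.237] [0.35  0.221]
rack (array([0.729, 0.399, 0.094]), np.float64(0.014087792209307321)) [0.734 0.402] [0.715 0.374]
rack (array([0.727, 0.217, 0.095]), np.float64(0.0004597267930615822)) [0.737 0.216] [0.715 0.205]
rack (array([0.365, 0.418, 0.098]), np.float64(0.0033443389549805127)) [0.373 0.416] [0.359 0.405]
lid scene pts z.08 [array([ 0.629, -0.3  ]), array([ 0.703, -0.213]), array([ 0.502, -0.211]), array([ 0.586, -0.103])]
lid side [array([ 0.537, -0.134]), array([ 0.673, -0.282]), array([ 0.682, -0.148]), array([ 0.527, -0.268])]
lugs scene [ 0.697 -0.238  0.053] [ 0.542 -0.314  0.055] side [ 0.587 -0.294  0.05 ] [ 0.513 -0.165  0.05 ]
jawhead [0.598 0.091 0.066] [0.598 0.083 0.066]
trig (array([0.486, 0.081, 0.148]), np.float64(0.004063639574342717)) post (array([0.442, 0.076, 0.151]), np.float64(0.003816586004160312))
blues [0.276 0.278 0.019] [0.271 0.269 0.019] [0.781 0.192 0.019] [0.778 0.185 0.019]
```

```bash
cat >> h.py <<'E'
np.set_printoptions(precision=3,suppress=True)
def plan(p,yaw=None,tcp=True,frm=None):
    """p: world target of TCP; yaw: deg direction of tool y (closing) in world. prints shift(units), turn(units)"""
    s=env.get_obs() if frm is None else frm
    M=R.from_rotvec(s['tool_rot']).as_matrix(); d=M.T@(np.array(p)-s['eef_pos'])/0.025
    cur=np.degrees(np.arctan2(M[1,1],M[0,1])); t=0
    if yaw is not None: t=-(yaw-cur); t=(t+180)%360-180
    print('TCP',s['eef_pos'],'x ax',M[:,0],'yaw y',round(cur,1),'shift',d,'turn',round(t/6,2),'alt turn',round((t+180 if t<0 else t-180)/6,2),'j',s['joints'],'t',s['t'],'F',s['force'],'gap',s['finger_gap'])
E
python3 - <<'E'
from h import *
plan((.48,.2,.30)); plan((.654,-.09,.22),66)
S=load('scene0.png')
for y in (.225,.395): print([(( proj(S,(x,y-(x-.545)*.05,.02))-[235,150])*2.5+[0,300]) for x in (.4,.55,.7)])
E
```

```text
TCP [0.202 0.591 0.214] x ax [-0.    -0.001 -1.   ] yaw y 71.1 shift [ -3.425 -11.21   15.576] turn 0.0 alt turn -30.0 j [ 1.135  0.491  1.559  0.     1.092 -0.106] t 0.15 F [ 0.372 -0.125  0.565] gap 0.09541751534519993
TCP [0.202 0.591 0.214] x ax [-0.    -0.001 -1.   ] yaw y 71.1 shift [ -0.219 -19.929  25.918] turn 0.85 alt turn -29.15 j [ 1.135  0.491  1.559  0.     1.092 -0.106] t 0.15 F [ 0.372 -0.125  0.565] gap 0.09541751534519993
[array([211.666, 391.738]), array([206.62 , 469.868]), array([200.625, 562.687])]
[array([336.639, 400.384]), array([342.395, 480.135]), array([349.246, 575.064])]
```

Request:
step_arm(series=[[[-3.4, -1.5, 2], 0], [[-3.4, -2.8, 4], 0], [[-3.4, -4.2, 6], 0], [[-3.4, -5.6, 8], 0], [[-3.4, -7, 10], 0], [[-3.4, -8.4, 12], 0], [[-3.4, -9.8, 14], 0], [[-3.4, -11.2, 15.6], 0]])

```text
t: 0.82
eef_pos: [0.3845, 0.339, 0.2943]
tool_rot: [0.259, 1.555, -0.258]
force: [1.0, 0.0, 0.5]
finger_gap: 0.0947
```

Request:
step_arm(series=[[[0, 0, 0], 0], [[0, 0, 0], 0], [[0, 0, 0], 0], [[0, 0, 0], 0]])

```text
t: 1.15
eef_pos: [0.3831, 0.3415, 0.294]
tool_rot: [0.258, 1.556, -0.258]
force: [-0.6, 0.1, 0.1]
finger_gap: 0.095
```

```bash
python3 - <<'E'
from h import *
f=snap('wrist','w1.png'); print(f['eye'])
plan((.5,.15,.3)); plan((.654,-.09,.22),66)
cv2.imwrite('pics/w1b.png',cv2.resize(cv2.imread('pics/w1.png'),(800,600),interpolation=cv2.INTER_CUBIC))
E
```

```text
[0.313 0.367 0.464]
TCP [0.383 0.342 0.294] x ax [-0.  0. -1.] yaw y 71.2 shift [-0.244 -5.749  6.902] turn 0.0 alt turn -30.0 j [ 0.6    0.253  1.716  0.     1.173 -0.643] t 1.2 F [ 0.199 -0.666 -0.032] gap 0.09509688579598705
TCP [0.383 0.342 0.294] x ax [-0.  0. -1.] yaw y 71.2 shift [  2.954 -12.852  15.827] turn 0.87 alt turn -29.13 j [ 0.6    0.253  1.716  0.     1.173 -0.643] t 1.2 F [ 0.199 -0.666 -0.032] gap 0.09509688579598705
```

View pics/w1b.png

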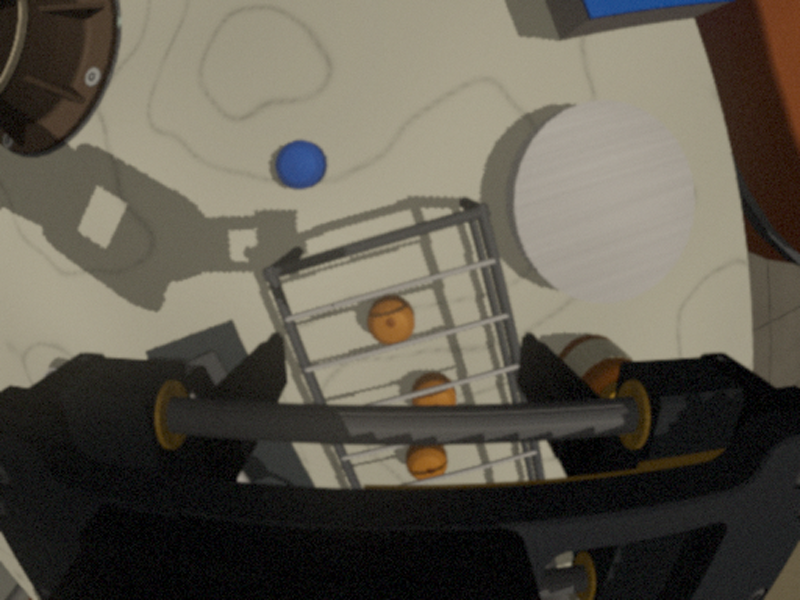

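```bash
python3 - <<'E'
from h import *
f=load('w1.png')
g=lambda x,y,z:onz(f,x/1.5625,y/1.5625,z,True)[:2]
for p in [(391,320),(433,393),(427,460)]: print(g(*p,.025))
print('blue',g(301,164,.019))
print('rack top',g(272,272,.104),g(483,208,.104)); print('back rail',g(478,285,.02),g(492,285,.104), 'side bar',g(320,390,.104),g(295,320,.104))
print('mat nearcorner',g(148,352,.003),g(235,322,.003))
hsv=cv2.cvtColor(f['color'],cv2.COLOR_RGB2HSV); m=cv2.morphologyEx(cv2.inRange(hsv,(5,120,70),(18,255,255)),cv2.MORPH_CLOSE,np.ones((5,5)))
k,_,st,c=cv2.connectedComponentsWithStats(m)
for i in range(1,k):
    if st[i,4]>60: print(st[i],c[i],onz(f,*c[i],.025,True))
E
```

```text
[0.449 0.309]
[0.541 0.324]
[0.623 0.292]
blue [0.275 0.278]
rack top [0.355 0.241] [0.361 0.418]
back rail [0.444 0.402] [0.423 0.407] side bar [0.466 0.239] [0.399 0.244]
mat nearcorner [0.403 0.015] [0.404 0.143]
[ 483    0   29   97 1538] [501.575  34.006] [0.29  0.865 0.025]
[236 190  29  30 689] [249.975 204.865] [0.449 0.309 0.025]
[380 235  16  16 111] [388.054 241.874] [0.594 0.514 0.025]
[264 239  28  21 407] [278.322 250.423] [0.54  0.327 0.025]
[260 285  26  27 446] [273.099 295.46 ] [0.625 0.291 0.025]
```

Request:
step_arm(series=[[[0, -1, 1], 0], [[0, -2, 2.2], 0], [[0, -3, 3.4], 0], [[0, -4, 4.6], 0], [[0.2, -5, 5.8], 0], [[0.4, -5.8, 7], 0.3], [[0.6, -6.6, 8.2], 0.6], [[0.8, -7.5, 9.4], 0.9]])

```text
t: 1.87
eef_pos: [0.5461, 0.0871, 0.2738]
tool_rot: [0.332, 1.545, -0.332]
force: [0.2, 0.6, -0.7]
finger_gap: 0.0952
```

Request:
step_arm(series=[[[0.4, -1, 1.2], 0], [[0.8, -2, 2.4], 0], [[1.2, -3, 3.6], 0], [[1.2, -3, 3.6], 0], [[1.2, -3, 3.6], 0], [[1.2, -3, 3.6], 0]])

```text
t: 2.37
eef_pos: [0.5964, -0.0169, 0.2439]
tool_rot: [0.332, 1.546, -0.332]
force: [0.3, -0.3, -0.1]
finger_gap: 0.0953
```

```bash
python3 - <<'E'
from h import *
f=snap('wrist','w2.png'); print(f['eye'])
plan((.654,-.09,.20),66); plan((.654,-.09,.097),66)
cv2.imwrite('pics/w2b.png',cv2.resize(cv2.imread('pics/w2.png'),(800,600),interpolation=cv2.INTER_CUBIC))
E
```

```text
[0.529 0.016 0.414]
TCP [ 0.596 -0.017  0.244] x ax [ 0.  0. -1.] yaw y 65.8 shift [ 1.769 -1.734  3.309] turn -0.03 alt turn 29.97 j [-0.139  0.422  1.594  0.     1.126 -1.287] t 2.4167 F [-0.67   0.103 -0.448] gap 0.09534203718797506
TCP [ 0.596 -0.017  0.244] x ax [ 0.  0. -1.] yaw y 65.8 shift [ 5.889 -1.735  3.309] turn -0.03 alt turn 29.97 j [-0.139  0.422  1.594  0.     1.126 -1.287] t 2.4167 F [-0.67   0.103 -0.448] gap 0.09534203718797506
```

View pics/w2b.png

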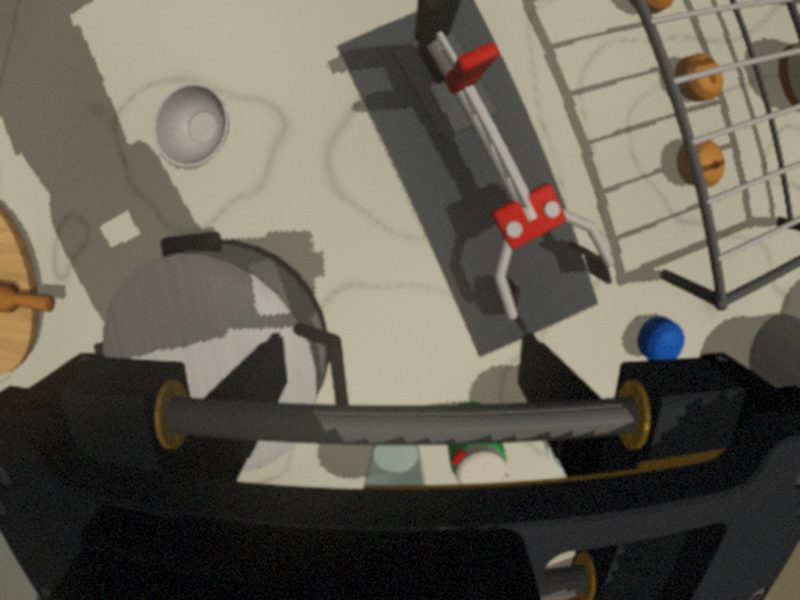

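```bash
python3 - <<'E'
from h import *
f=load('w2.png')
g=lambda x,y,z:onz(f,x/1.5625,y/1.5625,z,True)[:2]
a,b=g(331,335,.114),g(343,402,.114);print('bar',a,b,'dir',np.degrees(np.arctan2(*(b-a)[::-1])), 'leg base',g(298,327,.08))
print('mid est',a+(b-a)/np.linalg.norm(b-a)*.036)
print('lug',g(163,246,.058),g(219,239,.058))
print('lid left edge',g(104,330,.08),g(130,282,.08),g(200,250,.08))
p,q=g(528,215,.07),g(440,37,.066); print('head',p,'shaft',q,np.degrees(np.arctan2(*(p-q)[::-1])))
print('screws',g(514,229,.072),g(552,209,.072))
print('trigger top',g(446,77,.148),g(495,47,.148),'base',g(456,90,.088))
print('mat corners',g(480,355,.003),g(596,300,.003),g(339,45,.003))
print('jaw tips',g(513,318,.03),g(607,280,.03))
print('katori',g(192,125,.02),'blue',g(661,340,.02),'rolls',g(700,78,.025),g(703,163,.025))
print('rack corner',g(721,300,.106))
E
```

```text
bar [ 0.611 -0.075] [ 0.661 -0.091] dir -17.783962218631874 leg base [ 0.604 -0.106]
mid est [ 0.645 -0.086]
lug [ 0.496 -0.192] [ 0.515 -0.141]
lid left edge [ 0.534 -0.278] [ 0.51  -0.226] [ 0.516 -0.151]
head [0.598 0.089] shaft [0.447 0.083] 2.3073302429826192
screws [0.603 0.075] [0.6   0.108]
trigger top [0.49 0.06] [0.484 0.094] base [0.492 0.073]
mat corners [0.719 0.013] [0.715 0.14 ] [0.402 0.012]
jaw tips [0.686 0.053] [0.69  0.148]
katori [ 0.408 -0.136] blue [0.78  0.191] rolls [0.548 0.319] [0.626 0.288]
rack corner [0.719 0.218]
```

Request:
step_arm(series=[[[0.5, -0.6, 0.9], -0.3], [[1, -1.2, 1.8], -0.55], [[1.5, -1.9, 2.7], -0.55], [[1.8, -1.85, 3.05], -0.55], [[1.8, -1.85, 3.05], -0.55], [[1.8, -1.85, 3.05], -0.55]], fingers=0.5, newtons=10)

```text
t: 2.92
eef_pos: [0.6467, -0.0901, 0.1991]
tool_rot: [0.287, 1.552, -0.286]
force: [0.0, 0.7, 0.4]
finger_gap: 0.0603
```

```bash
python3 - <<'E'
from h import *
plan((.649,-.089,.098),69)
f=snap('wrist','w3.png'); a=cv2.imread('pics/w3.png')[150:384,60:450]; s=snap('scene','s3.png'); b=cv2.imread('pics/s3.png')[150:290,130:330]
A=np.vstack([cv2.resize(a,(500,300)),cv2.resize(b,(500,300))]); cv2.imwrite('pics/m3.png',cv2.convertScaleAbs(A,alpha=1.4))
E
```

```text
TCP [ 0.647 -0.09   0.199] x ax [-0.001  0.    -1.   ] yaw y 69.1 shift [4.046 0.071 0.072] turn 0.01 alt turn -29.99 j [-0.24   0.546  1.503  0.     1.094 -1.445] t 2.9167 F [0.004 0.732 0.443] gap 0.06033410836342762
```

View pics/m3.png

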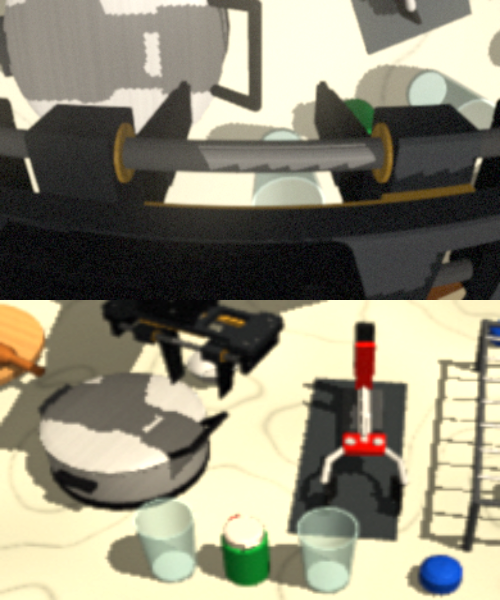

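```bash
python3 - <<'E'
from h import *
f=load('w3.png')
k=390/500
a=onz(f,60+255*k,150+3*k,.114,True);b=onz(f,60+255*k,150+103*k,.114,True);print(a,b,(a+b)/2,np.linalg.norm(a-b)); plan((a+b)/2-[0,0,.016],69)
s=(b-a)[:2]; print(np.degrees(np.arctan2(s[1],s[0])))
E
```

```text
[ 0.614 -0.074  0.114] [ 0.682 -0.1    0.114] [ 0.648 -0.087  0.114] 0.07291574951671288
TCP [ 0.647 -0.09   0.2  ] x ax [ 0.001  0.    -1.   ] yaw y 69.1 shift [ 4.084  0.133 -0.011] turn 0.02 alt turn -29.98 j [-0.24   0.544  1.503  0.     1.094 -1.446] t 3.0167 F [-0.258  0.659 -0.509] gap 0.052395870994961
-20.843088085927665
```

Bar centre and direction confirmed. Descend and pinch.

Request:
step_arm(series=[[[1, 0.1, 0], 0], [[2, 0.1, 0], 0], [[3, 0.1, 0], 0], [[3.6, 0.1, 0], 0], [[4.05, 0.1, 0], 0], [[4.05, 0.1, 0], 0], [[4.05, 0.1, 0], 0]])

```text
t: 3.6
eef_pos: [0.648, -0.0888, 0.0986]
tool_rot: [0.287, 1.551, -0.287]
force: [-0.4, 0.4, 0.8]
finger_gap: 0.048
```

Request:
step_arm(series=[[[0, 0, 0], 0], [[0, 0, 0], 0], [[0, 0, 0], 0], [[0, 0, 0], 0], [[0, 0, 0], 0], [[0, 0, 0], 0], [[0, 0, 0], 0], [[0, 0, 0], 0]], fingers=0, newtons=15)

```text
t: 4.27
eef_pos: [0.648, -0.0892, 0.0979]
tool_rot: [0.288, 1.551, -0.287]
force: [0.4, 2.5, 1.6]
finger_gap: 0.0095
```

```bash
python3 - <<'E'
from h import *
plan((.648,-.087,.098),69)
th0=np.arctan2(38,228); r=np.hypot(.228,.038)
for th in np.arange(0,1.76,.125):
    a=th0+th; fx=.228-r*np.cos(a); dz=r*np.sin(a)-.038
    print(round(th,3),'back',round(fx/.025,2),'up',round(dz/.025,2))
E
```

```text
TCP [ 0.648 -0.089  0.098] x ax [ 0.  0. -1.] yaw y 69.0 shift [-0.003  0.081 -0.031] turn 0.0 alt turn -30.0 j [-0.238  0.656  1.594  0.     0.891 -1.442] t 4.2667 F [0.356 2.543 1.587] gap 0.009532268572022752
0.0 back 0.0 up 0.0
0.125 back 0.26 up 1.13
0.25 back 0.66 up 2.21
0.375 back 1.19 up 3.23
0.5 back 1.85 up 4.19
0.625 back 2.61 up 5.05
0.75 back 3.48 up 5.81
0.875 back 4.44 up 6.45
1.0 back 5.47 up 6.98
1.125 back 6.56 up 7.36
1.25 back 7.69 up 7.61
1.375 back 8.84 up 7.72
1.5 back 9.99 up 7.68
1.625 back 11.13 up 7.5
1.75 back 12.24 up 7.18
```

Request:
step_arm(series=[[[-1.13, -0.26, 0], 0], [[-2.21, -0.66, 0], 0], [[-3.23, -1.19, 0], 0], [[-4.19, -1.85, 0], 0], [[-5.05, -2.61, 0], 0], [[-5.81, -3.48, 0], 0], [[-6.45, -4.44, 0], 0], [[-6.45, -4.44, 0], 0]])

```text
t: 4.93
eef_pos: [0.6074, -0.1956, 0.263]
tool_rot: [0.288, 1.548, -0.289]
force: [-1.5, 9.7, 12.8]
finger_gap: 0.0097
```

```bash
python3 - <<'E'
from h import *
plan((.648,-.087,.098),69)
E
```

```text
TCP [ 0.607 -0.196  0.263] x ax [ 0.003 -0.001 -1.   ] yaw y 68.9 shift [ 6.602  4.636 -0.073] turn -0.02 alt turn 29.98 j [-0.415  0.468  1.465  0.     1.206 -1.618] t 4.9333 F [-1.468  9.665 12.756] gap 0.0097493644168468
```

Request:
step_arm(series=[[[-0.65, -1, 0], 0], [[-1.05, -2.1, 0], 0], [[-1.3, -3.2, 0], 0], [[-1.4, -4.35, 0], 0], [[-1.37, -5.5, 0], 0], [[-1.18, -6.6, 0], 0], [[-1, -7.25, 0], 0], [[-1, -7.25, 0], 0]])

```text
t: 5.6
eef_pos: [0.5419, -0.366, 0.2841]
tool_rot: [0.288, 1.55, -0.292]
force: [-1.7, -3.0, 8.1]
finger_gap: 0.0096
```

```bash
python3 - <<'E'
from h import *
plan((.567,-.302,.098),69)
s=snap('scene','s4.png'); b=cv2.imread('pics/s4.png')[60:300,80:400]; cv2.imwrite('pics/s4b.png',cv2.resize(b,(800,600)))
E
```

```text
TCP [ 0.542 -0.366  0.284] x ax [ 0.001 -0.003 -1.   ] yaw y 68.8 shift [7.439 2.766 0.001] turn -0.03 alt turn 29.97 j [-0.694  0.478  1.391 -0.002  1.271 -1.895] t 5.6 F [-1.705 -2.994  8.106] gap 0.009639524461518362
```

View pics/s4b.png

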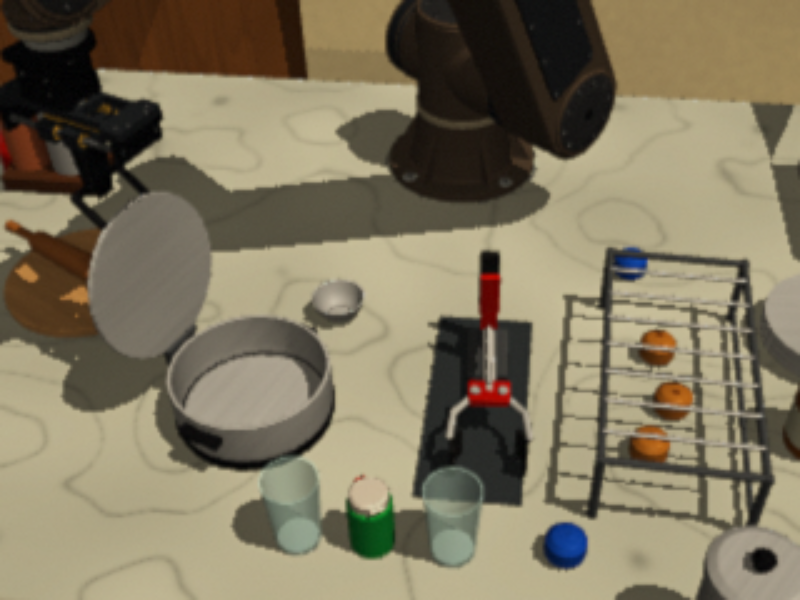

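Request:
step_arm(series=[[[0, 0, 0], 0], [[0, 0, 0], 0], [[0, 0, 0], 0], [[-1, 0, 0], 0], [[-2, 0, 0], 0], [[-3, 0, 0], 0], [[-3, 0, 0], 0]], fingers=0.25)

```text
t: 6.23
eef_pos: [0.5441, -0.3623, 0.3639]
tool_rot: [0.284, 1.546, -0.289]
force: [0.4, 0.1, 1.0]
finger_gap: 0.0238
```

```bash
python3 - <<'E'
from h import *
f=load('s4.png')
p=lambda x,y:(80+x/2.5,60+y/2.5)
# casserole inner rim
print([onz(f,*p(*q),.078)[:2] for q in [(168,380),(332,365),(250,318),(262,430)]])
plan((.462,.081,.24),2.5); plan((.462,.081,.1),2.5)
E
```

```text
[array([ 0.635, -0.296]), array([ 0.589, -0.102]), array([ 0.515, -0.224]), array([ 0.702, -0.163])]
TCP [ 0.544 -0.362  0.364] x ax [ 0.005 -0.004 -1.   ] yaw y 69.0 shift [ 4.866 15.396 -9.441] turn 11.09 alt turn -18.91 j [-0.689  0.433  1.262  0.     1.44  -1.894] t 6.2333 F [0.385 0.065 1.034] gap 0.023795413183317207
TCP [ 0.544 -0.362  0.364] x ax [ 0.005 -0.004 -1.   ] yaw y 69.0 shift [10.466 15.407 -9.476] turn 11.09 alt turn -18.91 j [-0.689  0.433  1.262  0.     1.44  -1.894] t 6.2333 F [0.385 0.065 1.034] gap 0.023795413183317207
```

Request:
step_arm(series=[[[0, 1.2, -0.8], 0.8], [[0, 2.5, -1.6], 1.6], [[0, 3.8, -2.4], 2.5], [[0, 5.1, -3.2], 3.4], [[0, 6.4, -4], 4.3], [[0, 7.7, -4.8], 5.2], [[0, 9, -5.6], 6.1], [[0, 9, -5.6], 6.1]], fingers=0.95)

```text
t: 6.9
eef_pos: [0.4915, -0.0968, 0.3592]
tool_rot: [0.787, 1.425, -0.785]
force: [1.0, -0.6, 0.3]
finger_gap: 0.0717
```

```bash
python3 - <<'E'
from h import *
plan((.462,.081,.24),2.5)
E
```

```text
TCP [ 0.492 -0.097  0.359] x ax [-0.     0.001 -1.   ] yaw y 32.2 shift [ 4.777  2.787 -6.642] turn 4.95 alt turn -25.05 j [-0.327  0.186  1.631  0.001  1.324 -0.889] t 6.9 F [ 1.038 -0.605  0.314] gap 0.07169583882315889
```

Request:
step_arm(series=[[[0.6, 0.4, -1], 0.8], [[1.2, 0.8, -2], 1.6], [[1.8, 1.3, -3], 2.5], [[2.6, 1.8, -4.1], 3.4], [[3.4, 2.3, -5.3], 4.2], [[4.2, 2.8, -6.6], 4.95], [[4.8, 2.8, -6.65], 4.95], [[4.8, 2.8, -6.65], 4.95]])

```text
t: 7.57
eef_pos: [0.4613, 0.0774, 0.2364]
tool_rot: [1.169, 1.236, -1.175]
force: [0.7, -0.9, -0.3]
finger_gap: 0.0902
```

```bash
python3 - <<'E'
from h import *
plan((.462,.081,.1),2.5)
f=snap('wrist','w5.png'); s=snap('scene','s5.png'); d=snap('side','d5.png')
a=cv2.imread('pics/w5.png'); b=cv2.imread('pics/s5.png')[130:265,180:360];c=cv2.imread('pics/d5.png')[120:270,180:380]
A=np.hstack([cv2.resize(a,(400,300)),cv2.resize(c,(400,300))]); A=np.vstack([A,np.hstack([cv2.resize(b,(400,300)),cv2.resize(a[180:384,150:420],(400,300))])])
cv2.imwrite('pics/m5.png',cv2.convertScaleAbs(A,alpha=1.4))
E
```

```text
TCP [0.461 0.077 0.236] x ax [-0.005 -0.    -1.   ] yaw y 2.9 shift [ 5.454  0.061 -0.14 ] turn 0.07 alt turn -29.93 j [ 0.025  0.244  1.897  0.     1.006 -0.026] t 7.5667 F [ 0.695 -0.868 -0.288] gap 0.0901532662581845
```

View pics/m5.png

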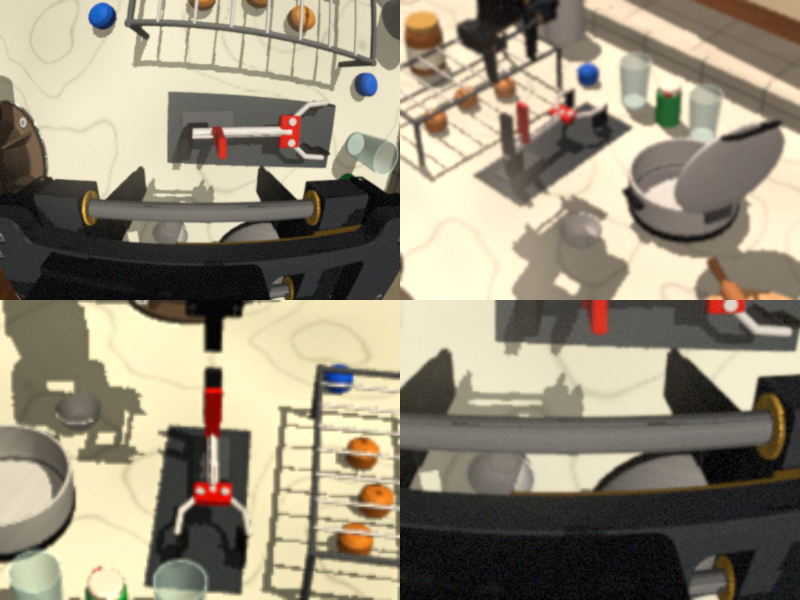

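```bash
python3 - <<'E'
from h import *
f=load('w5.png'); hsv=cv2.cvtColor(f['color'],cv2.COLOR_RGB2HSV)
m=cv2.inRange(hsv,(0,150,60),(6,255,255))|cv2.inRange(hsv,(172,150,60),(180,255,255))
k,_,st,c=cv2.connectedComponentsWithStats(m)
for i in range(1,k):
    if st[i,4]>20: print(st[i],c[i])
print('eye',f['eye'])
a=cv2.imread('pics/w5.png')[100:220,200:440]; cv2.imwrite('pics/m6.png',cv2.convertScaleAbs(cv2.resize(a,(800,400),interpolation=cv2.INTER_CUBIC),alpha=1.5))
E
```

```text
[357 147  28  43 740] [370.154 167.192]
[273 162  17  42 486] [281.64  182.329]
eye [0.459 0.154 0.406]
```

View pics/m6.png

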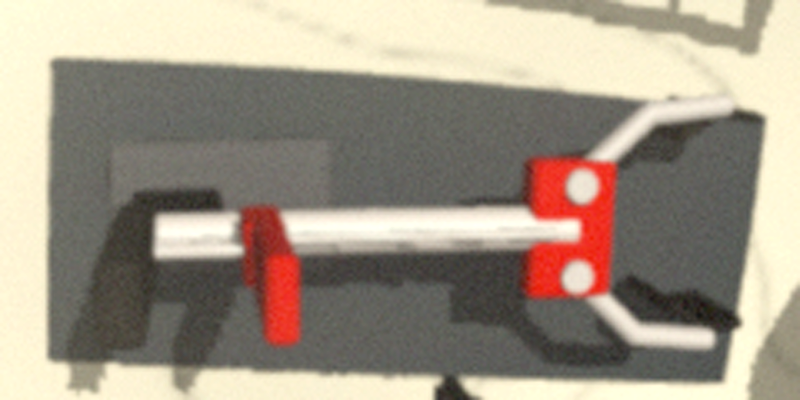

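```bash
python3 - <<'E'
from h import *
f=load('w5.png')
g=lambda x,y,z:onz(f,200+x*.3,100+y*.3,z,True)[:2]
print('trig top',[g(*p,.151) for p in [(267,255),(300,255),(300,345),(267,345)]])
print('post top?',[g(*p,.151) for p in [(100,240),(150,240),(150,345),(95,345)]])
a,b=g(155,235,.064),g(580,230,.064);print('shaft',a,b,np.degrees(np.arctan2(*(b-a)[::-1])))
print('screws',g(582,187,.073),g(577,277,.073), 'head back',g(527,230,.073),'front',g(614,220,.073))
print('jaw tips',g(735,105,.055),g(715,338,.055))
print('foot corners',g(113,143,.011),g(330,143,.011))
print('mat',g(52,60,.003),g(763,116,.003),g(722,380,.003),g(50,358,.003))
E
```

```text
trig top [array([0.481, 0.095]), array([0.489, 0.095]), array([0.491, 0.07 ]), array([0.482, 0.07 ])]
post top? [array([0.436, 0.097]), array([0.449, 0.097]), array([0.451, 0.068]), array([0.436, 0.067])]
shaft [0.448 0.08 ] [0.605 0.091] 4.071258701273672
screws [0.599 0.109] [0.602 0.075] head back [0.58  0.091] front [0.614 0.098]
jaw tips [0.671 0.144] [0.678 0.049]
foot corners [0.428 0.106] [0.515 0.11 ]
mat [0.401 0.138] [0.718 0.14 ] [0.719 0.013] [0.403 0.01 ]
```

Request:
step_arm(series=[[[1, 0.15, -0.1], -0.15], [[2, 0.15, -0.1], -0.15], [[3, 0.1, -0.14], -0.15], [[4, 0.1, -0.14], -0.15], [[5, 0.05, -0.14], -0.15], [[5.4, 0.05, -0.15], -0.15], [[5.4, 0.05, -0.15], -0.15], [[5.4, 0.05, -0.15], -0.15]])

```text
t: 8.38
eef_pos: [0.465, 0.079, 0.1047]
tool_rot: [1.164, 1.237, -1.163]
force: [0.6, 0.3, -0.2]
finger_gap: 0.0904
```

```bash
python3 - <<'E'
from h import *
plan((.4625,.081,.102),4)
E
```

```text
TCP [0.465 0.079 0.105] x ax [ 0.001  0.    -1.   ] yaw y 3.6 shift [ 0.106 -0.093 -0.088] turn -0.07 alt turn 29.93 j [ 0.028  0.439  2.044  0.     0.658 -0.034] t 8.3833 F [ 0.614  0.294 -0.197] gap 0.09043888201366555
```

Fine correct, then close to 54 mm.

Request:
step_arm(series=[[[0.1, -0.08, -0.08], 0], [[0.1, -0.08, -0.08], 0], [[0.1, -0.08, -0.08], 0], [[0.1, -0.08, -0.08], 0], [[0.1, -0.08, -0.08], 0], [[0.1, -0.08, -0.08], 0], [[0.1, -0.08, -0.08], 0], [[0.1, -0.08, -0.08], 0]], fingers=0.568, newtons=20)

```text
t: 9.05
eef_pos: [0.4614, 0.0816, 0.1019]
tool_rot: [1.162, 1.239, -1.163]
force: [-4.6, -0.1, 7.7]
finger_gap: 0.0543
```

```bash
python3 - <<'E'
from h import *
plan((.4625,.081,.102),4)
E
```

```text
TCP [0.461 0.082 0.102] x ax [-0.001  0.    -1.   ] yaw y 3.6 shift [-0.006  0.041  0.028] turn -0.06 alt turn 29.94 j [ 0.034  0.441  2.052  0.     0.649 -0.029] t 9.05 F [-4.601 -0.081  7.677] gap 0.05432105615523237
```

Request:
step_arm(series=[[[-0.4, 0, 0], 0], [[-0.8, 0, 0], 0], [[-1.2, 0, 0], 0], [[-1.2, -0.2, 0.8], 0], [[-1.2, -0.5, 1.6], 0], [[-1.2, -0.8, 2.6], 0], [[-1.2, -1.1, 3.6], 0], [[-1.2, -1.1, 4.4], 0]])

```text
t: 9.72
eef_pos: [0.4399, -0.031, 0.1313]
tool_rot: [1.162, 1.24, -1.164]
force: [0.5, -0.2, -4.1]
finger_gap: 0.0536
```

Request:
step_arm(series=[[[0, 0, 0], -0.6], [[0, 0, 0], -1.4], [[0, 0, 0], -2.3], [[0, 0, 0], -3.2], [[0, 0, 0], -4.1], [[0, 0, 0], -5], [[0, 0, 0], -6], [[0, 0, 0], -7]])

```text
t: 10.38
eef_pos: [0.4412, -0.0299, 0.1313]
tool_rot: [0.602, 1.487, -0.602]
force: [0.1, -0.1, -4.4]
finger_gap: 0.0544
```

Request:
step_arm(series=[[[0, 0, 0], -0.9], [[0, 0, 0], -1.8], [[0, 0, 0], -2.7], [[0, 0, 0], -3.6], [[0, 0, 0], -4.5], [[0, 0, 0], -5.4], [[0, 0, 0], -6.3], [[0, 0, 0], -6.9]])

```text
t: 11.05
eef_pos: [0.4412, -0.0299, 0.1313]
tool_rot: [0.037, 1.571, -0.037]
force: [0.2, 0.0, -3.0]
finger_gap: 0.0542
```

```bash
python3 - <<'E'
from h import *
plan((.438,-.03,.132),87)
f=snap('wrist','w7.png'); s=snap('scene','s7.png'); d=snap('side','d7.png')
a=cv2.imread('pics/w7.png'); b=cv2.imread('pics/s7.png')[110:260,200:400];c=cv2.imread('pics/d7.png')[110:260,150:350]
A=np.hstack([cv2.resize(a,(400,300)),cv2.resize(c,(400,300))]); A=np.vstack([A,np.hstack([cv2.resize(b,(400,300)),cv2.resize(a[0:240,100:420],(400,300))])])
cv2.imwrite('pics/m7.png',cv2.convertScaleAbs(A,alpha=1.4))
E
```

```text
TCP [ 0.441 -0.03   0.131] x ax [-0.001  0.    -1.   ] yaw y 87.3 shift [-0.028 -0.011 -0.128] turn 0.05 alt turn -29.95 j [-0.217  0.36   2.084  0.     0.698 -1.741] t 11.05 F [ 0.23   0.014 -2.963] gap 0.054210036856269975
```

View pics/m7.png

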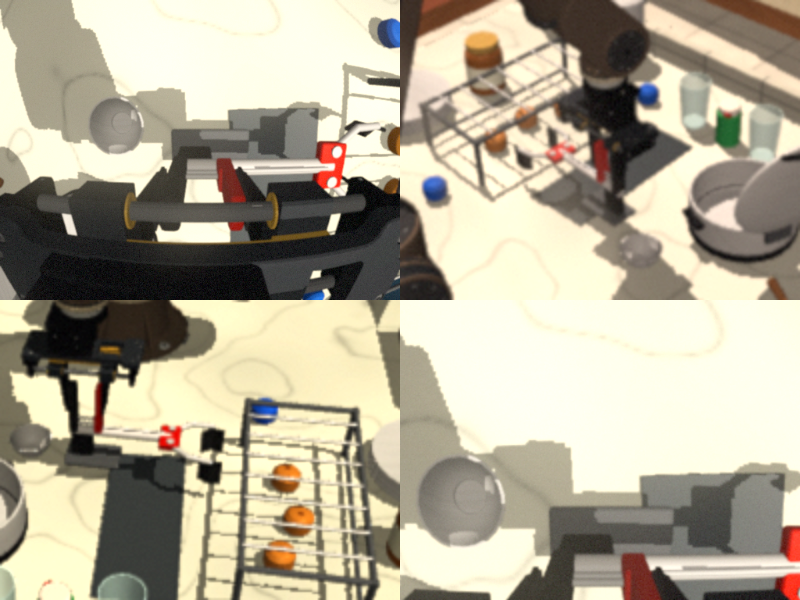

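```bash
python3 - <<'E'
from h import *
f=load('w7.png'); s=load('s7.png')
g=lambda x,y,z:onz(f,x*1.28,y*1.28,z,True)
a,b=g(337,152,.103),g(334,183,.103); print(a,b,(a+b)/2)
c=(a+b)/2; print('dir',np.degrees(np.arctan2(c[1]+.03,c[0]-.441)))
h=lambda x,y,z:onz(s,200+x/2,110+(y-300)/2,z)
print('head scene',h(171,436,.10),'pads top',h(211,432,.084),h(210,462,.084))
for n in ('s7.png','d7.png'):
    F=load(n); m=cv2.inRange(cv2.cvtColor(F['color'],cv2.COLOR_RGB2HSV),(5,120,70),(16,255,255)); m=cv2.morphologyEx(m,cv2.MORPH_CLOSE,np.ones((4,4)))
    k,_,st,c=cv2.connectedComponentsWithStats(m)
    for i in range(1,k):
        P=onz(F,*c[i],.022)
        if st[i,4]>40 and .35<P[0]<.75 and .2<P[1]<.45: print(n,st[i],P)
E
```

```text
[0.433 0.11  0.103] [0.468 0.112 0.103] [0.451 0.111 0.103]
dir 86.10902756104016
head scene [0.459 0.114 0.1  ] pads top [0.424 0.179 0.084] [0.497 0.178 0.084]
s7.png [337 193  15  14 145] [0.456 0.314 0.022]
s7.png [343 214  15  15 161] [0.552 0.328 0.022]
s7.png [334 231  15  15 173] [0.628 0.296 0.022]
d7.png [209 165  10  10  63] [0.535 0.304 0.022]
d7.png [194 177  10  10  84] [0.441 0.287 0.022]
```

Request:
step_arm(series=[[[0.4, 0, 0], 0], [[0.8, 0, -0.2], 0], [[1.08, 0, -0.3], 0], [[1.08, 0.8, -0.44], 0], [[1.08, 1.6, -0.44], 0], [[1.08, 2.4, -0.44], 0], [[1.08, 3.2, -0.44], 0], [[1.08, 3.2, -0.44], 0]])

```text
t: 11.87
eef_pos: [0.4346, 0.0527, 0.1045]
tool_rot: [0.042, 1.571, -0.041]
force: [-0.4, -0.9, -3.4]
finger_gap: 0.0542
```

```bash
python3 - <<'E'
from h import *
plan((.436,.097,.104),87)
s=snap('scene','s8.png'); d=snap('side','d8.png'); w=snap('wrist','w8.png')
b=cv2.imread('pics/s8.png')[160:260,270:400];c=cv2.imread('pics/d8.png')[140:230,150:270]; a=cv2.imread('pics/w8.png')[100:384,200:512]
A=np.hstack([cv2.resize(b,(400,300)),cv2.resize(c,(400,300))])
cv2.imwrite('pics/m8.png',cv2.convertScaleAbs(A,alpha=1.4))
E
```

```text
TCP [0.435 0.053 0.104] x ax [-0.  0. -1.] yaw y 87.0 shift [ 0.019  1.772 -0.036] turn -0.0 alt turn 30.0 j [-0.031  0.403  2.121  0.001  0.617 -1.55 ] t 11.8667 F [-0.395 -0.875 -3.412] gap 0.054181943768164535
```

View pics/m8.png

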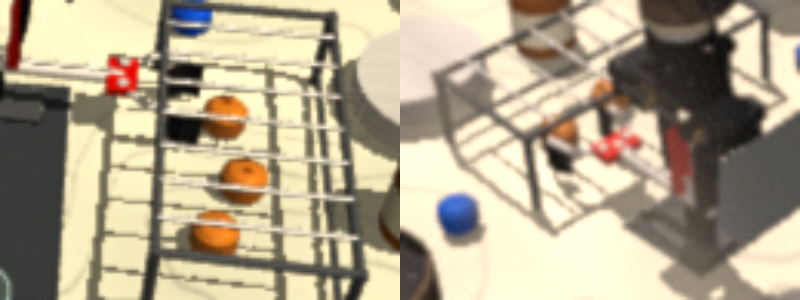

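```bash
python3 - <<'E'
from h import *
s=load('s8.png'); d=load('d8.png')
h=lambda x,y,z:onz(s,270+x/(400/130),160+y/3,z)
print('pad1 top',h(185,66,.057),'bottom',h(185,90,.011)); print('pad2 top',h(183,92,.057),'bottom', h(183,142,.011))
print('roll',h(225,117,.022),'top',h(226,98,.038),'base front',h(225,138,.004),'head',h(122,75,.07))
k=lambda x,y,z:onz(d,150+(x-400)/(400/120),140+y/(300/90),z)
print('side roll',k(564,130,.022),'head',k(617,146,.07), 'pad',k(560,155,.034))
E
```

```text
pad1 top [0.414 0.263 0.057] bottom [0.403 0.269 0.011]
pad2 top [0.458 0.26  0.057] bottom [0.489 0.265 0.011]
roll [0.456 0.309 0.022] top [0.442 0.309 0.038] base front [0.471 0.311 0.004] head [0.451 0.194 0.07 ]
side roll [0.455 0.299 0.022] head [0.438 0.178 0.07 ] pad [0.41  0.252 0.034]
```

Request:
step_arm(series=[[[0, 0.2, 0.12], 0], [[0, 0.7, 0.12], 0], [[0, 1.2, 0.12], 0], [[0, 1.75, 0.12], 0], [[0, 1.75, 0.12], 0], [[0, 1.75, 0.12], 0]])

```text
t: 12.52
eef_pos: [0.4401, 0.094, 0.1045]
tool_rot: [0.041, 1.57, -0.041]
force: [-0.4, 0.1, -3.4]
finger_gap: 0.0544
```

Request:
step_arm(series=[[[0, 0, 0], 0], [[0, 0, 0], 0], [[0, 0, 0], 0], [[0, 0, 0], 0], [[0, 0, 0], 0], [[0, 0, 0], 0], [[0, 0, 0], 0], [[0, 0, 0], 0]], fingers=0, newtons=25)

```text
t: 13.18
eef_pos: [0.4401, 0.094, 0.1046]
tool_rot: [0.041, 1.57, -0.041]
force: [0.3, -1.2, -1.3]
finger_gap: 0.0431
```

```bash
python3 - <<'E'
from h import *
plan((.436,-.05,.17),87)
E
```

```text
TCP [0.44  0.094 0.105] x ax [ 0.  0. -1.] yaw y 87.0 shift [-2.616 -5.761  0.14 ] turn -0.0 alt turn 30.0 j [ 0.063  0.416  2.094  0.     0.632 -1.455] t 13.1833 F [ 0.335 -1.219 -1.279] gap 0.04306143010678573
```

Request:
step_arm(series=[[[-0.15, 0, 0], 0], [[-0.25, -0.8, 0], 0], [[-0.25, -1.7, 0], 0], [[-0.25, -2.7, 0], 0], [[-0.25, -3.7, 0], 0], [[-0.6, -4.7, 0], 0], [[-1.4, -5.5, 0], 0], [[-2.4, -5.8, 0], 0]])

```text
t: 13.85
eef_pos: [0.4316, -0.0526, 0.1644]
tool_rot: [0.042, 1.573, -0.042]
force: [1.1, -0.4, -5.3]
finger_gap: 0.043
```

Request:
step_arm(series=[[[-0.6, 0, 0], 0.4], [[-1.2, 0, 0], 1.2], [[-1.5, 0, 0], 2], [[-1.5, 0, 0], 3], [[-1.5, 0, 0], 4], [[-1.5, 0, 0], 5], [[-1.5, 0, 0], 6], [[-1.5, 0, 0], 7]])

```text
t: 14.52
eef_pos: [0.4321, -0.0506, 0.2022]
tool_rot: [0.618, 1.482, -0.618]
force: [0.5, 0.3, -4.1]
finger_gap: 0.0432
```

```bash
python3 - <<'E'
from h import *
plan((.52,-.05,.21),-60)
s=snap('scene','s9.png'); b=cv2.imread('pics/s9.png')[100:280,130:400]
cv2.imwrite('pics/m9.png',cv2.convertScaleAbs(cv2.resize(b,(600,400)),alpha=1.3))
E
```

```text
TCP [ 0.432 -0.051  0.202] x ax [-0.001  0.    -1.   ] yaw y 44.7 shift [-0.315  2.516  2.458] turn 17.45 alt turn -12.55 j [-0.269  0.238  2.016  0.     0.888 -1.049] t 14.5167 F [ 0.474  0.308 -4.111] gap 0.04321237322984891
```

View pics/m9.png

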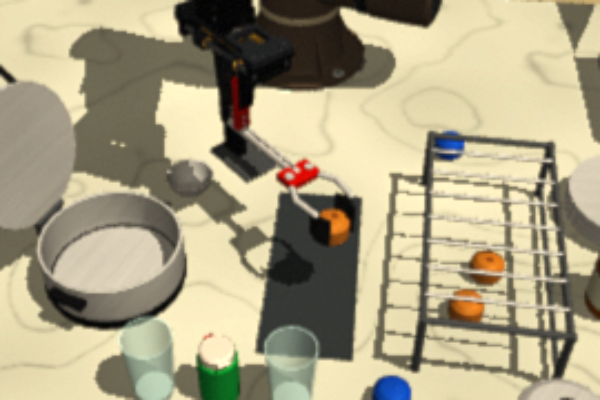

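Request:
step_arm(series=[[[-0.2, 0, 0], 1], [[-0.2, 0, 0], 2], [[-0.2, 0.1, 0.1], 3], [[-0.2, 0.3, 0.3], 4], [[-0.2, 0.5, 0.5], 5], [[-0.2, 0.8, 0.8], 6], [[-0.2, 1.1, 1.1], 7], [[-0.2, 1.4, 1.4], 8]])

```text
t: 15.23
eef_pos: [0.482, -0.0505, 0.2071]
tool_rot: [1.249, 1.184, -1.25]
force: [0.1, 0.5, -4.1]
finger_gap: 0.043
```

```bash
python3 - <<'E'
from h import *
plan((.52,-.05,.21),-60)
E
```

```text
TCP [ 0.482 -0.051  0.207] x ax [-0.001  0.    -1.   ] yaw y -3.1 shift [-0.118  1.516 -0.105] turn 9.48 alt turn -20.52 j [-0.241  0.302  1.902  0.     0.938 -0.186] t 15.2333 F [ 0.106  0.509 -4.073] gap 0.043002647141667884
```

Request:
step_arm(series=[[[0, 0.1, 0], 1], [[0, 0.3, 0], 2], [[0, 0.5, 0], 3.1], [[0, 0.7, 0], 4.2], [[0, 0.9, -0.05], 5.3], [[0, 1.1, -0.05], 6.4], [[0, 1.3, -0.1], 7.5], [[0, 1.5, -0.1], 8.6]])

```text
t: 15.9
eef_pos: [0.5194, -0.0499, 0.207]
tool_rot: [1.87, 0.595, -1.871]
force: [0.6, -0.9, -4.6]
finger_gap: 0.043
```

Request:
step_arm(series=[[[0, 0, 0], 0.9], [[0, 0, 0], 0.9], [[0.5, 0, 0], 0.9], [[1, 0, 0], 0.9], [[1.5, 0, 0], 0.9], [[2, 0, 0], 0.9], [[2.45, 0, 0], 0.9], [[2.45, 0, 0], 0.9]])

```text
t: 16.57
eef_pos: [0.5183, -0.0499, 0.144]
tool_rot: [1.922, 0.523, -1.928]
force: [-0.3, -1.1, -4.3]
finger_gap: 0.043
```

```bash
python3 - <<'E'
from h import *
plan((.52,-.05,.1445),-60)
s=snap('scene','s10.png'); b=cv2.imread('pics/s10.png')[130:280,120:270]; c=cv2.imread('pics/s10.png')[130:280,300:400]; snap('side','d10.png'); d=cv2.imread('pics/d10.png')[140:250,250:400]
cv2.imwrite('pics/m10.png',cv2.convertScaleAbs(np.hstack([cv2.resize(b,(400,400)),cv2.resize(d,(400,400))]),alpha=1.3))
E
```

```text
TCP [ 0.518 -0.05   0.144] x ax [-0.004  0.001 -1.   ] yaw y -59.7 shift [-0.02   0.038 -0.056] turn 0.04 alt turn -29.96 j [-0.223  0.435  1.89   0.     0.82   0.819] t 16.5667 F [-0.289 -1.129 -4.256] gap 0.0429994323738421
```

View pics/m10.png

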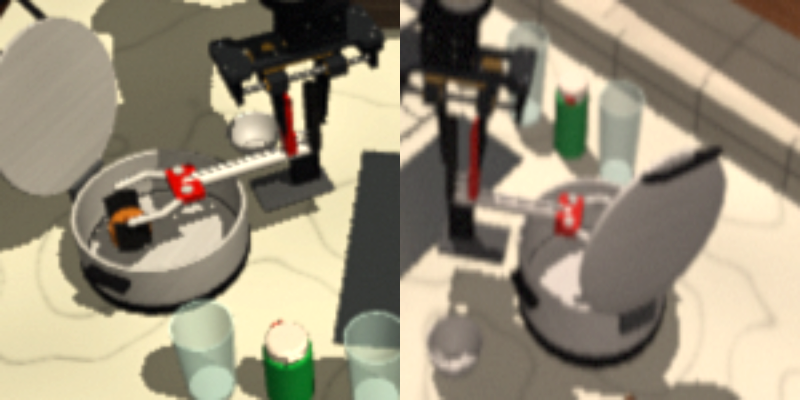

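Request:
step_arm(series=[[[0, 0, 0], 0], [[0, 0, 0], 0], [[0, 0, 0], 0], [[0, 0, 0], 0], [[0, 0, 0], 0], [[-0.5, 0, 0], 0], [[-1.5, 0, 0], 0], [[-2.5, 0, 0], 0]], fingers=0.568, newtons=20)

```text
t: 17.33
eef_pos: [0.5191, -0.0501, 0.2086]
tool_rot: [1.925, 0.518, -1.929]
force: [0.1, 0.1, -4.2]
finger_gap: 0.0544
```

Request:
step_arm(series=[[[-0.7, -0.2, 0], -0.6], [[-0.7, -0.5, 0], -1.6], [[-0.7, -0.9, 0], -2.7], [[-0.7, -1.2, 0], -3.8], [[-0.7, -1.5, 0], -4.9], [[-0.7, -1.5, 0], -6], [[-0.7, -1.5, 0], -7.1], [[-0.7, -1.5, 0], -8.2]])

```text
t: 18.0
eef_pos: [0.5006, -0.0176, 0.226]
tool_rot: [1.342, 1.117, -1.342]
force: [0.8, 0.6, -3.4]
finger_gap: 0.0539
```

Request:
step_arm(series=[[[0, 0, 0], -1], [[0, 0, 0], -2.1], [[0, 0, 0], -3.2], [[0, 0, 0], -4.3], [[0, 0, 0], -5.4], [[0, 0, 0], -6.5], [[0, 0, 0], -7.6], [[0, 0, 0], -8.7]])

```text
t: 18.67
eef_pos: [0.5007, -0.0178, 0.2259]
tool_rot: [0.658, 1.469, -0.658]
force: [-0.1, 0.6, -4.3]
finger_gap: 0.0539
```

```bash
cat >> h.py <<'E'
def rolls(fn,cam='scene'):
    F=snap(cam,fn); m=cv2.inRange(cv2.cvtColor(F['color'],cv2.COLOR_RGB2HSV),(5,120,60),(16,255,255)); m=cv2.morphologyEx(m,cv2.MORPH_CLOSE,np.ones((4,4)))
    k,_,st,c=cv2.connectedComponentsWithStats(m)
    for i in range(1,k):
        P=onz(F,*c[i],.022)
        if st[i,4]>25 and .3<P[0]<.85 and -.35<P[1]<.45: print(fn,st[i],P)
E
python3 - <<'E'
from h import *
rolls('s11.png'); rolls('d11.png','side')
plan((.53,-.03,.225),87)
E
```

```text
s11.png [333 214  25  32 370] [0.593 0.31  0.022]
s11.png [163 216  16  15 195] [ 0.622 -0.235  0.022]
d11.png [228 160  10  10  78] [0.617 0.272 0.022]
d11.png [209 165  10  10  64] [0.535 0.304 0.022]
TCP [ 0.501 -0.018  0.226] x ax [ 0. -0. -1.] yaw y 41.5 shift [0.036 0.554 1.146] turn -7.58 alt turn 22.42 j [-0.167  0.302  1.842 -0.     0.997 -0.892] t 18.7667 F [ 0.05  -1.204 -3.3  ] gap 0.05421236896462885
```

Request:
step_arm(series=[[[0, 0.1, 0.2], -1], [[0, 0.2, 0.4], -2.1], [[0, 0.3, 0.6], -3.2], [[0, 0.4, 0.8], -4.3], [[0, 0.5, 1], -5.4], [[0, 0.55, 1.15], -6.5], [[0, 0.55, 1.15], -7.6], [[0, 0.55, 1.15], -7.6]])

```text
t: 19.43
eef_pos: [0.5301, -0.0303, 0.2258]
tool_rot: [0.04, 1.57, -0.04]
force: [0.1, -0.9, -3.9]
finger_gap: 0.0542
```

Request:
step_arm(series=[[[0.8, 0, 0], 0], [[1.8, 0, 0], 0], [[2.8, 0, 0], 0], [[3.8, 0, 0], 0], [[4.4, 0, 0], 0], [[4.85, 0, 0], 0], [[4.85, 0, 0], 0]])

```text
t: 20.02
eef_pos: [0.5295, -0.0302, 0.103]
tool_rot: [0.046, 1.572, -0.046]
force: [-0.8, 0.2, -4.4]
finger_gap: 0.0545
```

```bash
python3 - <<'E'
from h import *
plan((.533,.11,.1045),87)
E
```

```text
TCP [ 0.53  -0.03   0.103] x ax [-0.002  0.    -1.   ] yaw y 86.6 shift [-0.059  5.606 -0.192] turn -0.06 alt turn 29.94 j [-0.182  0.507  1.904 -0.     0.733 -1.693] t 20.0167 F [-0.786  0.157 -4.391] gap 0.05447780924692929
```

Request:
step_arm(series=[[[-0.12, 0.3, -0.1], 0], [[-0.12, 1.1, -0.2], 0], [[-0.12, 2, -0.2], 0], [[-0.12, 3, -0.2], 0], [[-0.12, 4, -0.2], 0], [[-0.12, 4.9, -0.2], 0], [[-0.12, 5.6, -0.2], 0], [[-0.12, 5.6, -0.2], 0]])

```text
t: 20.68
eef_pos: [0.5324, 0.113, 0.109]
tool_rot: [0.042, 1.569, -0.041]
force: [-1.2, 0.3, -4.0]
finger_gap: 0.054
```

```bash
python3 - <<'E'
from h import *
plan((.533,.11,.1045),87)
rolls('s12.png'); rolls('d12.png','side')
f=load('s12.png'); d=load('d12.png')
for F in (f,d):
  m=cv2.inRange(cv2.cvtColor(F['color'],cv2.COLOR_RGB2HSV),(0,150,60),(4,255,255))|cv2.inRange(cv2.cvtColor(F['color'],cv2.COLOR_RGB2HSV),(172,150,60),(180,255,255))
  k,_,st,c=cv2.connectedComponentsWithStats(m)
  for i in range(1,k):
    if st[i,4]>25: print(st[i],c[i],onz(F,*c[i],.07))
E
```

```text
TCP [0.532 0.113 0.109] x ax [ 0.002  0.001 -1.   ] yaw y 87.0 shift [ 0.179 -0.121  0.029] turn -0.01 alt turn 29.99 j [ 0.088  0.512  1.869  0.001  0.759 -1.431] t 20.6833 F [-1.173  0.3   -3.975] gap 0.05402603444299214
s12.png [343 214  15   8  76] [0.537 0.328 0.022]
s12.png [163 216  16  15 196] [ 0.622 -0.235  0.022]
s12.png [333 231  16  15 196] [0.629 0.293 0.022]
d12.png [229 159   8  11  62] [0.62  0.274 0.022]
d12.png [211 170   9   5  30] [0.531 0.288 0.022]
[82 83 11 12 59] [88.644 89.   ] [-0.095 -0.8    0.07 ]
[ 79 113   6  14  40] [ 81.225 120.225] [ 0.155 -0.723  0.07 ]
[289 179   6  25  72] [291.306 192.736] [0.495 0.136 0.07 ]
[324 200  10   8  46] [329.217 203.457] [0.532 0.256 0.07 ]
[323 210  11   3  27] [328.074 210.815] [0.564 0.251 0.07 ]
[238 159   6  19  80] [240.425 166.975] [0.58  0.185 0.07 ]
```

Request:
step_arm(series=[[[0.1, 0, 0], 0], [[0.1, 0, 0], 0], [[0.1, 0, 0], 0]])

```text
t: 21.03
eef_pos: [0.5323, 0.1092, 0.1051]
tool_rot: [0.042, 1.571, -0.042]
force: [-0.4, -0.1, -3.7]
finger_gap: 0.0541
```

Request:
step_arm(series=[[[0, 0, 0], 0], [[0, 0, 0], 0], [[0, 0, 0], 0], [[0, 0, 0], 0], [[0, 0, 0], 0], [[0, 0, 0], 0], [[0, 0, 0], 0], [[0, 0, 0], 0]], fingers=0, newtons=25)

```text
t: 21.7
eef_pos: [0.5325, 0.1099, 0.1051]
tool_rot: [0.041, 1.57, -0.041]
force: [-0.2, -1.6, -2.9]
finger_gap: 0.0442
```

```bash
python3 - <<'E'
from h import *
plan((.53,-.04,.17),87)
E
```

```text
TCP [0.532 0.11  0.105] x ax [ 0.  0. -1.] yaw y 87.0 shift [-2.595 -5.992  0.216] turn -0.0 alt turn 30.0 j [ 0.082  0.518  1.872  0.     0.752 -1.437] t 21.7 F [-0.207 -1.623 -2.918] gap 0.044209103394996285
```

Request:
step_arm(series=[[[-0.15, 0, 0], 0], [[-0.25, -0.8, 0], 0], [[-0.25, -1.7, 0], 0], [[-0.25, -2.7, 0], 0], [[-0.25, -3.7, 0], 0], [[-0.6, -4.7, 0], 0], [[-1.4, -5.5, 0], 0], [[-2.4, -5.9, -0.5], 0]])

```text
t: 22.37
eef_pos: [0.5127, -0.0389, 0.1647]
tool_rot: [0.042, 1.572, -0.042]
force: [0.8, 0.0, -3.5]
finger_gap: 0.0434
```

Request:
step_arm(series=[[[-1, 0, -0.6], 0.4], [[-2, 0, -1.3], 1.2], [[-2.5, 0, -2], 2.2], [[-2.5, 0, -2], 3.3], [[-2.5, 0, -2], 4.4], [[-2.5, 0, -2], 5.5], [[-2.5, 0, -2], 6.6], [[-2.5, 0, -2], 7.7]])

```text
t: 23.03
eef_pos: [0.4618, -0.034, 0.2277]
tool_rot: [0.675, 1.464, -0.675]
force: [-0.2, 0.2, -4.6]
finger_gap: 0.0434
```

Request:
step_arm(series=[[[0, 0, 0], 1], [[0, 0, 0], 2.1], [[0, 0, 0], 3.2], [[0, 0, 0], 4.3], [[0, 0, 0], 5.4], [[0, 0, 0], 6.5], [[0, 0, 0], 7.6], [[0, 0, 0], 8.7]])

```text
t: 23.7
eef_pos: [0.4618, -0.0339, 0.2275]
tool_rot: [1.358, 1.107, -1.359]
force: [-0.5, 0.2, -3.7]
finger_gap: 0.0433
```

```bash
python3 - <<'E'
from h import *
plan((.52,.013,.23),-60); rolls('s13.png'); rolls('d13.png','side')
E
```

```text
TCP [ 0.462 -0.034  0.228] x ax [-0.001  0.    -1.   ] yaw y -11.7 shift [-0.1    1.9   -2.311] turn 8.05 alt turn -21.95 j [-0.216  0.246  1.921  0.     0.976 -0.012] t 23.7 F [-0.539  0.201 -3.676] gap 0.043263696338455546
s13.png [207 204  14  18 188] [ 0.56  -0.111  0.022]
s13.png [163 216  16  15 196] [ 0.622 -0.235  0.022]
s13.png [333 231  16  15 188] [0.63  0.294 0.022]
d13.png [228 160  10  10  79] [0.618 0.272 0.022]
d13.png [303 163   7  14  70] [0.793 0.019 0.022]
```

Roll 2 held; carry on to the pot, lower, release.

Request:
step_arm(series=[[[0, 0.2, -0.2], 1], [[0, 0.5, -0.5], 2], [[0, 0.8, -0.9], 3.1], [[0, 1.1, -1.3], 4.2], [[0, 1.4, -1.7], 5.3], [[0, 1.7, -2.1], 6.3], [[0, 1.9, -2.3], 7.3], [[0, 1.9, -2.3], 8.05]])

```text
t: 24.47
eef_pos: [0.5209, 0.0137, 0.2274]
tool_rot: [1.924, 0.522, -1.924]
force: [-0.2, -0.1, -4.7]
finger_gap: 0.0435
```

Request:
step_arm(series=[[[0, 0, 0], 0], [[0.5, 0, 0], 0], [[1.2, 0, 0], 0], [[1.9, 0, 0], 0], [[2.6, 0, 0], 0], [[3.1, 0, 0], 0], [[3.3, 0, 0], 0], [[3.3, 0, 0], 0]])

```text
t: 25.13
eef_pos: [0.5196, 0.0128, 0.1442]
tool_rot: [1.92, 0.525, -1.924]
force: [0.2, -0.1, -4.4]
finger_gap: 0.0432
```

```bash
python3 - <<'E'
from h import *
plan((.52,.013,.1445),-60); rolls('s14.png')
E
```

```text
TCP [0.52  0.013 0.144] x ax [-0.002  0.    -1.   ] yaw y -59.5 shift [-0.011  0.002 -0.018] turn 0.09 alt turn -29.91 j [-0.103  0.433  1.893  0.     0.818  0.936] t 25.1333 F [ 0.226 -0.139 -4.385] gap 0.04317493472265146
s14.png [182 211  13  14  69] [ 0.583 -0.193  0.022]
s14.png [163 216  16  15 198] [ 0.622 -0.235  0.022]
s14.png [333 231  16  15 184] [0.629 0.294 0.022]
```

Request:
step_arm(series=[[[0, 0, 0], 0], [[0, 0, 0], 0], [[0, 0, 0], 0], [[0, 0, 0], 0], [[0, 0, 0], 0], [[-0.5, 0, 0], 0], [[-1.5, 0, 0], 0], [[-2.5, 0, 0], 0]], fingers=0.568, newtons=20)

```text
t: 25.85
eef_pos: [0.5197, 0.0128, 0.2079]
tool_rot: [1.922, 0.522, -1.926]
force: [1.6, 0.8, -3.0]
finger_gap: 0.0538
```

Request:
step_arm(series=[[[-0.7, -0.2, 0.1], -0.6], [[-0.7, -0.5, 0.5], -1.6], [[-0.7, -0.9, 0.9], -2.7], [[-0.7, -1.2, 1.2], -3.8], [[-0.7, -1.2, 1.5], -4.9], [[-0.7, -1.2, 1.5], -6], [[-0.7, -1.2, 1.5], -7.1], [[-0.7, -1.2, 1.5], -8.2]])

```text
t: 26.52
eef_pos: [0.4725, 0.0198, 0.2253]
tool_rot: [1.339, 1.12, -1.338]
force: [0.0, -0.4, -4.3]
finger_gap: 0.0541
```

Request:
step_arm(series=[[[0, 0, 0], -1], [[0, 0, 0], -2.1], [[0, 0, 0], -3.2], [[0, 0, 0], -4.3], [[0, 0, 0], -5.4], [[0, 0, 0], -6.5], [[0, 0, 0], -7.6], [[0, 0, 0], -8.7]])

```text
t: 27.18
eef_pos: [0.4726, 0.0197, 0.2252]
tool_rot: [0.654, 1.47, -0.654]
force: [-0.6, -0.7, -3.4]
finger_gap: 0.0538
```

```bash
python3 - <<'E'
from h import *
rolls('s15.png'); rolls('d15.png','side')
plan((.607,-.05,.225),87)
E
```

```text
s15.png [163 216  16  15 196] [ 0.622 -0.235  0.022]
s15.png [183 218  16  12 137] [ 0.617 -0.174  0.022]
s15.png [333 231  16  15 180] [0.63  0.294 0.022]
d15.png [228 160  10  10  78] [0.617 0.272 0.022]
d15.png [313 204   9  13  72] [ 0.63  -0.166  0.022]
TCP [0.473 0.02  0.225] x ax [ 0. -0. -1.] yaw y 41.8 shift [0.009 2.145 5.666] turn -7.53 alt turn 22.47 j [-0.098  0.263  1.904 -0.     0.975 -0.828] t 27.2833 F [ 0.401 -0.5   -3.793] gap 0.054163422868157216
```

Request:
step_arm(series=[[[0, 0.2, 0.7], -0.8], [[0, 0.5, 1.4], -1.8], [[0, 0.8, 2.1], -2.8], [[0, 1.1, 2.8], -3.8], [[0, 1.4, 3.6], -4.8], [[0, 1.7, 4.4], -5.8], [[0, 2, 5.2], -6.8], [[0, 2.15, 5.65], -7.55]])

```text
t: 27.95
eef_pos: [0.6085, -0.051, 0.2248]
tool_rot: [0.04, 1.57, -0.041]
force: [0.8, 1.0, -3.8]
finger_gap: 0.0543
```

Request:
step_arm(series=[[[0, 0, 0], 0], [[0.8, 0, 0], 0], [[1.8, 0, 0], 0], [[2.8, 0, 0], 0], [[3.8, 0, 0], 0], [[4.4, 0, 0], 0], [[4.75, 0, 0], 0], [[4.75, 0, 0], 0]])

```text
t: 28.62
eef_pos: [0.6057, -0.0495, 0.1048]
tool_rot: [0.044, 1.573, -0.043]
force: [-0.2, 0.4, -4.8]
finger_gap: 0.0544
```

```bash
python3 - <<'E'
from h import *
plan((.614,.078,.106),87)
rolls('s16.png')
E
```

```text
TCP [ 0.606 -0.049  0.105] x ax [-0.003  0.001 -1.   ] yaw y 86.8 shift [-0.044  5.11   0.048] turn -0.03 alt turn 29.97 j [-0.19   0.593  1.71   0.     0.842 -1.705] t 28.6167 F [-0.2    0.364 -4.835] gap 0.05443830855202872
s16.png [163 215  16  16 202] [ 0.621 -0.235  0.022]
s16.png [183 217  16  13 148] [ 0.616 -0.174  0.022]
s16.png [333 231  16  15 195] [0.63  0.293 0.022]
```

Request:
step_arm(series=[[[-0.05, 0.3, 0], 0], [[-0.05, 1.1, 0], 0], [[-0.05, 2, 0.05], 0], [[-0.05, 3, 0.05], 0], [[-0.05, 4, 0.05], 0], [[-0.05, 4.8, 0.05], 0], [[-0.05, 5.1, 0.05], 0], [[-0.05, 5.1, 0.05], 0]])

```text
t: 29.33
eef_pos: [0.615, 0.0793, 0.1089]
tool_rot: [0.04, 1.568, -0.04]
force: [0.5, 0.1, -4.2]
finger_gap: 0.054
```

```bash
python3 - <<'E'
from h import *
plan((.614,.078,.106),87)
rolls('s17.png'); rolls('d17.png','side')
E
```

```text
TCP [0.615 0.079 0.109] x ax [ 0.002  0.    -1.   ] yaw y 87.1 shift [ 0.114 -0.055 -0.036] turn 0.02 alt turn -29.98 j [ 0.022  0.601  1.678  0.     0.861 -1.499] t 29.3333 F [ 0.509  0.082 -4.204] gap 0.05401718619555645
s17.png [163 216  16  15 196] [ 0.622 -0.235  0.022]
s17.png [183 218  16  12 142] [ 0.617 -0.173  0.022]
s17.png [333 231  16  10 109] [0.617 0.296 0.022]
d17.png [230 160   9  10  55] [0.619 0.266 0.022]
d17.png [313 204   9  12  71] [ 0.63  -0.165  0.022]
```

Request:
step_arm(series=[[[0, 0, 0], 0], [[0, 0, 0], 0], [[0, 0, 0], 0], [[0, 0, 0], 0], [[0, 0, 0], 0], [[0, 0, 0], 0], [[0, 0, 0], 0], [[0, 0, 0], 0]], fingers=0, newtons=25)

```text
t: 30.1
eef_pos: [0.6148, 0.0773, 0.1077]
tool_rot: [0.041, 1.57, -0.041]
force: [0.3, -1.8, -2.3]
finger_gap: 0.0442
```

Request:
step_arm(series=[[[-0.15, 0, 0], 0], [[-0.25, -0.8, 0], 0], [[-0.25, -1.7, 0], 0], [[-0.25, -2.7, 0], 0], [[-0.25, -3.7, 0], 0], [[-0.6, -4.7, 0], 0], [[-1.4, -5.3, -0.5], 0], [[-2.4, -5.5, -1.3], 0]])

```text
t: 30.77
eef_pos: [0.5749, -0.0604, 0.1667]
tool_rot: [0.042, 1.573, -0.042]
force: [0.2, -0.1, -4.4]
finger_gap: 0.0436
```

Request:
step_arm(series=[[[-1, 0, -1], 0], [[-2, 0, -2.3], 0.4], [[-2.5, 0, -3.5], 1.2], [[-2.5, 0, -4.6], 2.2], [[-2.5, 0, -4.6], 3.3], [[-2.5, 0, -4.6], 4.4], [[-2.5, 0, -4.6], 5.5], [[-2.5, 0, -4.6], 6.6]])

```text
t: 31.43
eef_pos: [0.4599, -0.0521, 0.2304]
tool_rot: [0.586, 1.49, -0.586]
force: [0.1, -0.0, -4.3]
finger_gap: 0.0436
```

```bash
python3 - <<'E'
from h import *
plan((.464,-.019,.23),-60); rolls('s18.png'); rolls('d18.png','side')
E
```

```text
TCP [ 0.46  -0.052  0.23 ] x ax [ 0.  0. -1.] yaw y 47.1 shift [ 0.015  1.082 -0.78 ] turn 17.85 alt turn -12.15 j [-0.256  0.241  1.919  0.     0.981 -1.078] t 31.4333 F [ 0.138 -0.041 -4.34 ] gap 0.04364448566568128
s18.png [277 192  14  18 157] [0.478 0.116 0.022]
s18.png [163 216  16  15 195] [ 0.622 -0.235  0.022]
s18.png [183 218  16  12 137] [ 0.617 -0.174  0.022]
d18.png [313 204   9  13  72] [ 0.63  -0.166  0.022]
```

Request:
step_arm(series=[[[0, 0.1, 0], 1], [[0, 0.3, -0.1], 2.1], [[0, 0.5, -0.2], 3.2], [[0, 0.7, -0.4], 4.3], [[0, 0.9, -0.6], 5.4], [[0, 1.1, -0.8], 6.5], [[0, 1.1, -0.8], 7.6], [[0, 1.1, -0.8], 8.7]])

```text
t: 32.2
eef_pos: [0.4638, -0.0179, 0.23]
tool_rot: [1.271, 1.169, -1.271]
force: [1.3, 0.3, -4.2]
finger_gap: 0.0435
```

Request:
step_arm(series=[[[0, 0, 0], 1], [[0, 0, 0], 2.1], [[0, 0, 0], 3.2], [[0, 0, 0], 4.3], [[0, 0, 0], 5.4], [[0, 0, 0], 6.5], [[0, 0, 0], 7.6], [[0, 0, 0], 8.7]])

```text
t: 32.87
eef_pos: [0.4638, -0.0182, 0.23]
tool_rot: [1.895, 0.561, -1.896]
force: [0.1, -0.1, -3.4]
finger_gap: 0.0441
```

```bash
python3 - <<'E'
from h import *
plan((.464,-.019,.1445),-60)
E
```

```text
TCP [ 0.464 -0.018  0.23 ] x ax [-0.001  0.001 -1.   ] yaw y -57.1 shift [3.419 0.032 0.011] turn 0.49 alt turn -29.51 j [-0.182  0.244  1.916  0.001  0.982  0.813] t 32.8667 F [ 0.149 -0.057 -3.418] gap 0.04405680183391721
```

Request:
step_arm(series=[[[0.4, 0, 0], 0.5], [[1.2, 0, 0], 0.5], [[1.9, 0, 0], 0.5], [[2.6, 0, 0], 0.5], [[3.1, 0, 0], 0.5], [[3.4, 0, 0], 0.5], [[3.4, 0, 0], 0.5], [[3.4, 0, 0], 0.5]])

```text
t: 33.53
eef_pos: [0.4642, -0.0184, 0.1452]
tool_rot: [1.925, 0.518, -1.926]
force: [0.3, 0.5, -4.2]
finger_gap: 0.0436
```

Request:
step_arm(series=[[[0, 0, 0], 0], [[0, 0, 0], 0], [[0, 0, 0], 0], [[0, 0, 0], 0], [[0, 0, 0], 0], [[-0.5, 0, 0], 0], [[-1.5, 0, 0], 0], [[-2.5, 0, 0], 0]], fingers=0.568, newtons=20)

```text
t: 34.2
eef_pos: [0.4636, -0.0184, 0.208]
tool_rot: [1.925, 0.517, -1.929]
force: [0.2, -1.2, -3.7]
finger_gap: 0.0543
```

Request:
step_arm(series=[[[-0.5, -0.2, 0], -1], [[-0.5, -0.4, 0], -2.1], [[-0.5, -0.4, 0], -3.2], [[-0.5, -0.4, 0], -4.3], [[-0.5, -0.4, 0], -5.4], [[-0.5, -0.4, 0], -6.5], [[-0.5, -0.4, 0], -7.6], [[-0.5, -0.4, 0], -8.6]])

```text
t: 34.87
eef_pos: [0.459, -0.0098, 0.2202]
tool_rot: [1.312, 1.139, -1.312]
force: [-0.7, -0.7, -3.6]
finger_gap: 0.0543
```

```bash
python3 - <<'E'
from h import *
plan((.4615,.081,.15),3.6)
rolls('s19.png'); snap('side','d19.png')
a=cv2.imread('pics/s19.png')[130:270,120:330]
cv2.imwrite('pics/m19.png',cv2.convertScaleAbs(cv2.resize(a,(750,500)),alpha=1.3))
E
```

```text
TCP [ 0.459 -0.01   0.22 ] x ax [ 0. -0. -1.] yaw y -8.0 shift [ 2.807 -0.409 -3.61 ] turn -1.94 alt turn 28.06 j [-0.165  0.249  1.941 -0.     0.952 -0.025] t 34.8667 F [-0.656 -0.654 -3.622] gap 0.054262248215735304
s19.png [163 205  36  26 530] [ 0.603 -0.206  0.022]
```

View pics/m19.png

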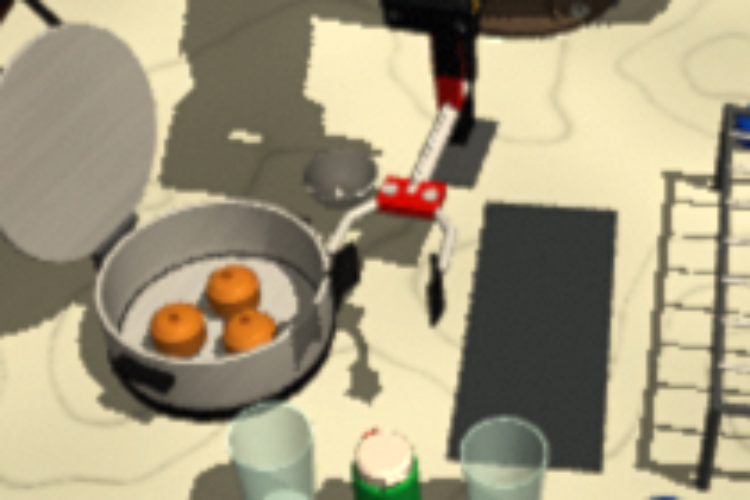

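Request:
step_arm(series=[[[0, 0, -0.6], -0.5], [[0, -0.1, -1.4], -1], [[0.4, -0.2, -2.2], -1.4], [[1, -0.3, -3], -1.5], [[1.6, -0.35, -3.45], -1.5], [[2.4, -0.35, -3.45], -1.5], [[3.4, -0.35, -3.45], -1.5], [[4.3, -0.35, -3.45], -1.5]])

```text
t: 35.63
eef_pos: [0.463, 0.0771, 0.1117]
tool_rot: [1.204, 1.212, -1.203]
force: [0.6, 1.1, -3.6]
finger_gap: 0.0544
```

```bash
python3 - <<'E'
from h import *
plan((.463,.076,.102),1)
f=snap('scene','s20.png')
m=cv2.inRange(cv2.cvtColor(f['color'],cv2.COLOR_RGB2HSV),(0,150,60),(4,255,255))|cv2.inRange(cv2.cvtColor(f['color'],cv2.COLOR_RGB2HSV),(172,150,60),(180,255,255))
k,_,st,c=cv2.connectedComponentsWithStats(m)
for i in range(1,k):
    if st[i,4]>25: print(st[i],c[i],onz(f,*c[i],.075))
E
```

```text
TCP [0.463 0.077 0.112] x ax [ 0.001  0.    -1.   ] yaw y 0.4 shift [ 0.389 -0.001  0.045] turn -0.1 alt turn 29.9 j [0.024 0.424 2.043 0.    0.674 0.017] t 35.6333 F [ 0.583  1.115 -3.562] gap 0.054364645714628214
[82 83 11 12 55] [88.636 88.982] [-0.086 -0.795  0.075]
[ 79 112   6  15  40] [ 81.125 119.925] [ 0.16  -0.719  0.075]
[270 182   8   8  44] [273.5   185.045] [0.469 0.076 0.075]
[262 210  18  11 145] [270.876 215.441] [0.607 0.079 0.075]
```

Request:
step_arm(series=[[[0.1, 0, 0.04], 0], [[0.2, 0, 0.04], 0], [[0.28, 0, 0.04], 0], [[0.34, 0, 0.04], 0], [[0.38, 0, 0.04], 0], [[0.38, 0, 0.04], 0], [[0.38, 0, 0.04], 0]])

```text
t: 36.27
eef_pos: [0.4634, 0.0759, 0.1039]
tool_rot: [1.202, 1.213, -1.2]
force: [-1.6, 1.8, 5.8]
finger_gap: 0.054
```

```bash
python3 - <<'E'
from h import *
plan((.463,.076,.102),1)
E
```

```text
TCP [0.463 0.076 0.104] x ax [ 0.002  0.    -1.   ] yaw y 0.6 shift [ 0.074 -0.017 -0.005] turn -0.07 alt turn 29.93 j [0.021 0.438 2.05  0.    0.652 0.011] t 36.2667 F [-1.581  1.814  5.836] gap 0.05399467629908403
```

Request:
step_arm(series=[[[0, 0, 0], 0], [[0, 0, 0], 0], [[0, 0, 0], 0], [[-0.8, 0, 0], 0], [[-1.8, 0, 0], 0], [[-3.2, 0, 0], 0], [[-4.6, 0, 0], 0], [[-6, 0, 0], 0]], fingers=0.95)

```text
t: 36.93
eef_pos: [0.4626, 0.0757, 0.2547]
tool_rot: [1.201, 1.215, -1.202]
force: [-0.1, 0.8, 0.9]
finger_gap: 0.0905
```

Request:
step_arm(series=[[[-1.2, 0.1, 0.8], -0.8], [[-2.4, 0.3, 1.8], -1.8], [[-3.6, 0.5, 2.9], -2.8], [[-4.6, 0.7, 4], -3.8], [[-4.8, 0.9, 5.2], -4.8], [[-4.8, 1.1, 6.4], -5.8], [[-4.8, 1.3, 7.6], -6.8], [[-4.8, 1.4, 8.8], -7.8]])

```text
t: 37.6
eef_pos: [0.5004, -0.1454, 0.373]
tool_rot: [0.578, 1.492, -0.577]
force: [0.0, 0.6, 1.6]
finger_gap: 0.0905
```

```bash
python3 - <<'E'
from h import *
plan((.5385,-.375,.36),69)
E
```

```text
TCP [ 0.5   -0.145  0.373] x ax [ 0.  0. -1.] yaw y 47.7 shift [ 0.522 -5.766  7.31 ] turn -3.55 alt turn 26.45 j [-0.41   0.211  1.564  0.     1.367 -1.242] t 37.6 F [0.018 0.551 1.65 ] gap 0.09047114973194766
```

Request:
step_arm(series=[[[0, -0.7, 1], -0.5], [[0, -1.5, 2], -1], [[0, -2.3, 3], -1.5], [[0, -3.1, 4], -2], [[0, -3.9, 5], -2.5], [[0, -4.7, 6], -3], [[0.2, -5.4, 6.9], -3.55], [[0.4, -5.77, 7.3], -3.55]], fingers=0.4, newtons=15)

```text
t: 38.27
eef_pos: [0.537, -0.3766, 0.3619]
tool_rot: [0.291, 1.552, -0.291]
force: [0.9, -0.6, 0.3]
finger_gap: 0.0424
```

Request:
step_arm(series=[[[0, 0, 0], 0], [[0, 0, 0], 0], [[0, 0, 0], 0], [[0, 0, 0], 0]])

```text
t: 38.6
eef_pos: [0.5372, -0.3723, 0.3637]
tool_rot: [0.291, 1.55, -0.291]
force: [0.9, 0.1, 0.5]
finger_gap: 0.0382
```

```bash
python3 - <<'E'
from h import *
plan((.5385,-.375,.281),69)
f=snap('wrist','w21.png'); s=snap('scene','s21.png'); snap('side','d21.png')
print(proj(f,(.5385,-.375,.2934),True),proj(s,(.5385,-.375,.2934)))
a=cv2.imread('pics/w21.png')[100:300,130:400]; b=cv2.imread('pics/s21.png')[60:280,70:300]; 
cv2.imwrite('pics/m21.png',cv2.convertScaleAbs(np.hstack([cv2.resize(a,(480,356)),cv2.resize(b,(320,356))]),alpha=1.5))
E
```

```text
TCP [ 0.537 -0.372  0.364] x ax [ 0.001 -0.    -1.   ] yaw y 68.7 shift [ 3.31  -0.083  0.087] turn -0.05 alt turn 29.95 j [-0.707  0.435  1.258  0.     1.447 -1.907] t 38.6 F [0.859 0.08  0.453] gap 0.038204951615243156
[252.603 200.426] [115.908 133.198]
```

View pics/m21.png

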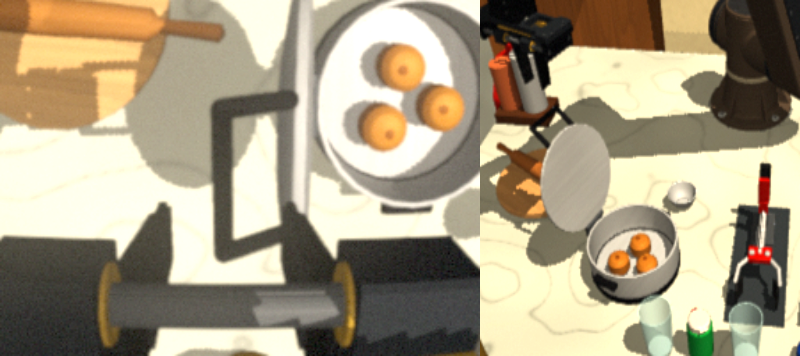

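Request:
step_arm(series=[[[0.6, 0, 0.05], 0], [[1.3, 0, 0.05], 0], [[2, 0, 0.05], 0], [[2.7, 0, 0.05], 0], [[3.1, 0, 0.05], 0], [[3.3, 0, 0.05], 0], [[3.3, 0, 0.05], 0], [[3.3, 0, 0.05], 0]], fingers=0.36)

```text
t: 39.42
eef_pos: [0.5385, -0.374, 0.2813]
tool_rot: [0.291, 1.55, -0.292]
force: [0.0, 0.0, 0.4]
finger_gap: 0.0344
```

Request:
step_arm(series=[[[0, 0, 0], 0], [[0, 0, 0], 0], [[0, 0, 0], 0], [[0, 0, 0], 0], [[0, 0, 0], 0], [[0, 0, 0], 0], [[0, 0, 0], 0]], fingers=0)

```text
t: 40.0
eef_pos: [0.5382, -0.3742, 0.2809]
tool_rot: [0.291, 1.551, -0.292]
force: [0.0, -1.2, 2.9]
finger_gap: 0.0096
```

```bash
python3 - <<'E'
from h import *
plan((.5385,-.375,.281),69)
M=None
th0=np.arctan2(38,228); r=np.hypot(.228,.038)
P=lambda th:np.array([r*np.sin(th0+th), r*np.cos(th0+th)])/.025
for st in (1.75,1.0,.4):
  print(st,[ (round(st-k*.1,2),np.round(P(st-k*.1)-P(st),2).tolist()) for k in range(1,9) if st-k*.1>-.01])
E
```

```text
TCP [ 0.538 -0.374  0.281] x ax [ 0. -0. -1.] yaw y 68.7 shift [-0.006 -0.027  0.022] turn -0.05 alt turn 29.95 j [-0.708  0.483  1.39  -0.     1.268 -1.907] t 40.0 F [ 0.022 -1.196  2.899] gap 0.00961869151394594
1.75 [(1.65, [0.27, 0.88]), (1.55, [0.45, 1.79]), (1.45, [0.53, 2.71]), (1.35, [0.53, 3.64]), (1.25, [0.43, 4.55]), (1.15, [0.24, 5.46]), (1.05, [-0.04, 6.34]), (0.95, [-0.4, 7.19])]
1.0 [(0.9, [-0.41, 0.83]), (0.8, [-0.89, 1.62]), (0.7, [-1.46, 2.35]), (0.6, [-2.09, 3.02]), (0.5, [-2.79, 3.63]), (0.4, [-3.54, 4.16]), (0.3, [-4.35, 4.61]), (0.2, [-5.19, 4.99])]
0.4 [(0.3, [-0.8, 0.46]), (0.2, [-1.65, 0.83]), (0.1, [-2.53, 1.11]), (0.0, [-3.43, 1.31])]
```

Request:
step_arm(series=[[[-0.27, 0.88, 0], 0], [[-0.45, 1.79, 0], 0], [[-0.53, 2.71, 0], 0], [[-0.53, 3.64, 0], 0], [[-0.43, 4.55, 0], 0], [[-0.24, 5.46, 0], 0], [[0.04, 6.34, 0], 0], [[0.04, 6.34, 0], 0]])

```text
t: 40.67
eef_pos: [0.5967, -0.2228, 0.2787]
tool_rot: [0.291, 1.552, -0.288]
force: [-1.6, 3.0, 2.6]
finger_gap: 0.0093
```

```bash
python3 - <<'E'
from h import *
plan((.648,-.089,.102),69)
th0=np.arctan2(38,228); r=np.hypot(.228,.038)
P=lambda th:np.array([r*np.sin(th0+th), r*np.cos(th0+th)])/.025
print([ (round(1.05-k*.1,2),np.round(P(1.05-k*.1)-P(1.05),2).tolist()) for k in range(1,9)],P(.25)-P(0))
E
```

```text
TCP [ 0.597 -0.223  0.279] x ax [-0.001  0.002 -1.   ] yaw y 68.9 shift [ 7.076  5.72  -0.008] turn -0.02 alt turn 29.98 j [-0.462  0.456  1.442  0.002  1.245 -1.664] t 40.6667 F [-1.582  3.024  2.627] gap 0.009256003027720922
[(0.95, [-0.36, 0.85]), (0.85, [-0.81, 1.66]), (0.75, [-1.34, 2.42]), (0.65, [-1.94, 3.12]), (0.55, [-2.6, 3.76]), (0.45, [-3.33, 4.33]), (0.35, [-4.11, 4.83]), (0.25, [-4.94, 5.24])] [ 2.209 -0.66 ]
```

Request:
step_arm(series=[[[0.36, 0.85, 0], 0], [[0.81, 1.66, 0], 0], [[1.34, 2.42, 0], 0], [[1.94, 3.12, 0], 0], [[2.6, 3.76, 0], 0], [[3.33, 4.33, 0], 0], [[4.11, 4.83, 0], 0], [[4.11, 4.83, 0], 0]])

```text
t: 41.33
eef_pos: [0.6397, -0.1118, 0.1733]
tool_rot: [0.292, 1.554, -0.29]
force: [-0.3, 2.2, -1.4]
finger_gap: 0.0097
```

```bash
python3 - <<'E'
from h import *
plan((.648,-.089,.102),69)
E
```

```text
TCP [ 0.64  -0.112  0.173] x ax [-0.003  0.002 -1.   ] yaw y 68.8 shift [ 2.854  0.966 -0.013] turn -0.04 alt turn 29.96 j [-0.275  0.567  1.538  0.001  1.039 -1.476] t 41.3333 F [-0.25   2.173 -1.359] gap 0.00971963157260493
```

Request:
step_arm(series=[[[0.4, 0.2, 0], 0], [[0.85, 0.4, 0], 0], [[1.3, 0.56, 0], 0], [[1.75, 0.7, 0], 0], [[2.1, 0.8, 0], 0], [[2.35, 0.87, 0], 0], [[2.5, 0.9, 0], 0], [[2.6, 0.92, 0], 0]])

```text
t: 42.0
eef_pos: [0.6478, -0.0912, 0.1111]
tool_rot: [0.293, 1.552, -0.29]
force: [-1.2, 9.0, 1.2]
finger_gap: 0.0095
```

Request:
step_arm(series=[[[0.06, 0.02, 0], 0], [[0.12, 0.03, 0], 0], [[0.18, 0.04, 0], 0], [[0.24, 0.05, 0], 0], [[0.28, 0.05, 0], 0], [[0.3, 0.05, 0], 0], [[0.3, 0.05, 0], 0]])

```text
t: 42.58
eef_pos: [0.6483, -0.0899, 0.1041]
tool_rot: [0.293, 1.552, -0.29]
force: [-1.8, 9.1, 0.9]
finger_gap: 0.0095
```

```bash
python3 - <<'E'
from h import *
plan((.648,-.089,.102),69)
E
```

```text
TCP [ 0.648 -0.09   0.104] x ax [-0.     0.002 -1.   ] yaw y 68.7 shift [ 0.083  0.028 -0.023] turn -0.05 alt turn 29.95 j [-0.239  0.65   1.588  0.002  0.905 -1.44 ] t 42.5833 F [-1.814  9.084  0.934] gap 0.009479887650238297
```

Request:
step_arm(series=[[[0.04, 0, 0], 0], [[0.08, 0, 0], 0], [[0.12, 0, 0], 0], [[0.14, 0, 0], 0], [[0.14, 0, 0], 0]])

```text
t: 43.0
eef_pos: [0.6484, -0.0895, 0.101]
tool_rot: [0.294, 1.551, -0.29]
force: [0.0, 13.7, 3.1]
finger_gap: 0.0097
```

```bash
python3 - <<'E'
from h import *
plan((.648,-.089,.102),69)
E
```

```text
TCP [ 0.648 -0.089  0.101] x ax [ 0.     0.003 -1.   ] yaw y 68.7 shift [-0.041  0.011 -0.023] turn -0.05 alt turn 29.95 j [-0.239  0.653  1.59   0.003  0.899 -1.44 ] t 43.0 F [ 0.014 13.721  3.1  ] gap 0.009683498155193088
```

Request:
step_arm(series=[[[0.02, 0.05, 0], 0], [[0.05, 0.1, 0], 0], [[0.08, 0.1, 0], 0], [[0.1, 0.1, 0], 0], [[0.1, 0.1, 0], 0], [[0.1, 0.1, 0], 0]])

```text
t: 43.5
eef_pos: [0.6492, -0.0896, 0.1002]
tool_rot: [0.291, 1.55, -0.292]
force: [-8.4, 0.2, 16.0]
finger_gap: 0.0095
```

```bash
python3 - <<'E'
from h import *
plan((.648,-.089,.102),69)
f=snap('wrist','w22.png'); s=snap('scene','s22.png'); a=load('scene0.png')
E
```

```text
TCP [ 0.649 -0.09   0.1  ] x ax [ 0.001 -0.001 -1.   ] yaw y 68.7 shift [-0.073  0.003 -0.055] turn -0.05 alt turn 29.95 j [-0.238  0.655  1.589 -0.001  0.896 -1.436] t 43.5 F [-8.445  0.227 15.984] gap 0.009506439731248498
```

Request:
step_arm(series=[[[0, 0, 0], 0], [[0, 0, 0], 0], [[0, 0, 0], 0], [[0, 0, 0], 0], [[-0.6, 0, 0], 0], [[-1.6, 0, 0], 0], [[-2.8, 0, 0], 0], [[-4, 0, 0], 0]], fingers=0.45)

```text
t: 44.27
eef_pos: [0.6491, -0.0889, 0.1988]
tool_rot: [0.292, 1.552, -0.292]
force: [0.5, -0.1, -0.2]
finger_gap: 0.0427
```

Request:
step_arm(series=[[[-1, 0, -1], 0], [[-2, 0, -2], 0], [[-3, 0, -3], 0], [[-4, 0, -4], 0], [[-4.5, 0, -5], 0], [[-4.5, 0, -6], 0], [[-4.5, 0, -6], 0], [[-4.5, 0, -6], 0]])

```text
t: 44.93
eef_pos: [0.5093, -0.0342, 0.3114]
tool_rot: [0.291, 1.55, -0.291]
force: [-0.1, 0.5, 0.4]
finger_gap: 0.0429
```

```bash
python3 - <<'E'
from h import *
plan((.648,-.089,.102),69)
s=snap('scene','s23.png'); b=cv2.imread('pics/s23.png'); d=snap('side','d23.png'); c=cv2.imread('pics/d23.png')
cv2.imwrite('pics/m23.png',cv2.convertScaleAbs(np.hstack([cv2.resize(b[130:300,90:400],(440,330)),cv2.resize(c[120:270,180:380],(360,330))]),alpha=1.3))
E
```

```text
TCP [ 0.509 -0.034  0.311] x ax [ 0.001 -0.    -1.   ] yaw y 68.7 shift [ 8.383 -0.033  5.957] turn -0.05 alt turn 29.95 j [-0.197  0.234  1.695  0.     1.212 -1.396] t 44.9333 F [-0.149  0.476  0.384] gap 0.04289204824999963
```

View pics/m23.png

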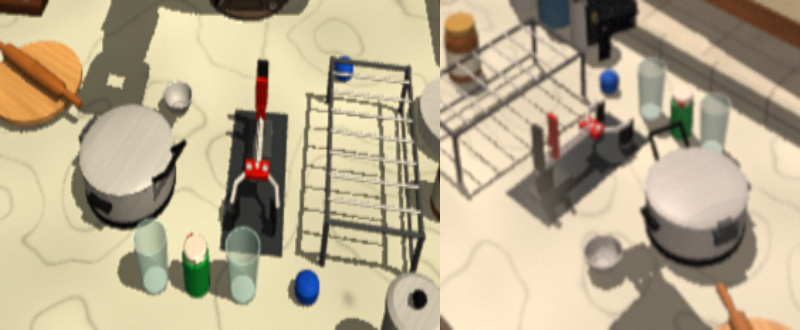

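Lid shut, reacher stands lengthwise on the mat, rack empty, other things in place. Hand in.

```bash
python3 -c "
from rig import env
print(env.hand_in())"
```

```text
the job is handed in; nothing more can be done
None
```

The job is done and handed in at about 45 s of the 210 s allowed.

- **Lid opening:** I swung it by its bar to about 1.70 rad and let it fall back on to its stop.
- **Rolls:** I fetched all three with the reacher, squeezing its trigger at 25 N. The handle measured 43–44 mm over all on each roll, as expected. The robot's fingers never touched a roll. A picture showed the three rolls lying apart in the casserole before I closed the lid.
- **Reacher:** I stood it back on the mat, lengthwise and nearly centred.
- **Lid closing:** I lowered it in the grip at under 20 N until it pressed back from the rim at 16 N, then let go.

The last pictures show the lid shut, the rack empty and the reacher upright on its mat. The tumblers, tin, katori and blue look-alikes show no visible change from the start.

No check failed. While the lid was being swung and shut, the wrist force rose to about 18 N because my hinge estimate was a few millimetres off; I corrected it before letting go. I did not measure the final lid angle.

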